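# Build up a lamp's cooling stack on the jig

## Task

Clear the finished LED driver off the jig and lay it flat in the middle of the cork mat, then seat the lamp foot plate fully down over the jig's pegs. Stack all the aluminium cooling discs that are on the bench flat on the middle of the plate, neatly centred, with no disc on top of a narrower one, and set the light head upright and centred on top. Leave the tape measure and the glue bottle where they stand.

Things in the scene. Friction and masses are not known exactly. Their poses are not given: they have to be found in the camera images.
- jig: fixed lamp jig: steel block 46 x 150 mm (x, y) whose top is 20 mm above the bench, on a 4 mm foot of 70 x 170 mm. Two upright alignment pegs of 10 mm diameter, pointed by a 3 mm chamfer, stand at x = 0, y = +-50 mm and rise 14 mm above the block. Origin under its centre on the bench; y runs along the block from peg to peg, z up. It stands at various places and angles
- jig_seat (a point): centre of the jig block's top, 20 mm above the bench, midway between the pegs; axes as the jig's. The plate's origin comes to rest here
- mat: cork mat lying fixed on the bench, 150 x 190 x 4 mm (x, y, z); origin at the centre of its underside
- old_driver: finished LED driver, a pale ribbed metal case of 64 x 122 x 39 mm (x, y, z), about 0.42 kg, left lying crosswise on the jig block between the two pegs (its underside 20 mm above the bench, its long sides about 13 mm from the pegs, its top 25 mm above the pegs' tips). Origin at the centre of its underside; y along its length. Grasp across the 64 mm width, above the pegs
- plate: aluminium lamp foot plate, 66 x 140 x 12 mm (x, y, z), about 0.3 kg, lying on the bench, with two 13 mm through holes at x = 0, y = +-50 mm, chamfered 2 mm. Origin at the centre of its underside, y along its length. Grasp across the 66 mm width. On the jig its holes go over the pegs (either way round), which then stand 2 mm proud of the plate's top; the plate overhangs the jig block by 10 mm on either long side
- light_head: light head: white round collar of 50 mm diameter and 18 mm height with a glass dome on it, 31 mm high in all, about 80 g. Origin at the centre of its flat underside, z up through the dome. Grasp across the collar
- tape_measure: tape measure, 30 x 68 x 58 mm, standing on the bench; a bystander. Origin at the centre of its underside
- glue_bottle: small white glue bottle with a red pointed cap, 35 mm wide, 95 mm high, standing behind the work; a bystander. Origin at the centre of its underside
- disc_wide_a: flat round aluminium cooling disc, 68 mm in diameter, 16 mm thick, with a grooved rim, both faces alike, lying flat at the start; about 130 g. Widest size, there are at most two of it. Origin at its centre, halfway through its thickness; z along its axis (either face may be up). If knocked off a stack it may come to stand on its rim; a light push near its top lays it flat. May be absent
- disc_wide_b: flat round aluminium cooling disc, 68 mm in diameter, 16 mm thick, with a grooved rim, both faces alike, lying flat at the start; about 130 g. Widest size, there are at most two of it. Origin at its centre, halfway through its thickness; z along its axis (either face may be up). If knocked off a stack it may come to stand on its rim; a light push near its top lays it flat. May be absent
- disc_mid_a: flat round aluminium cooling disc, 60 mm in diameter, 16 mm thick, with a grooved rim, both faces alike, lying flat at the start; about 100 g. Middle size, there are at most two of it. Origin at its centre, halfway through its thickness; z along its axis (either face may be up). If knocked off a stack it may come to stand on its rim; a light push near its top lays it flat. May be absent
- disc_mid_b: flat round aluminium cooling disc, 60 mm in diameter, 16 mm thick, with a grooved rim, both faces alike, lying flat at the start; about 100 g. Middle size, there are at most two of it. Origin at its centre, halfway through its thickness; z along its axis (either face may be up). If knocked off a stack it may come to stand on its rim; a light push near its top lays it flat. May be absent
- disc_small: flat round aluminium cooling disc, 52 mm in diameter, 16 mm thick, with a grooved rim, both faces alike, lying flat at the start; about 75 g. Smallest size, at most one. Origin at its centre, halfway through its thickness; z along its axis (either face may be up). If knocked off a stack it may come to stand on its rim; a light push near its top lays it flat. May be absent

How it is judged (in metres and radians):
On the way, in this order (a step that is already met when the one before it is completed fails the run):
1. the finished driver lies flat in the middle of the mat (horizontal distance between old_driver and mat below 0.04 m and angle between old_driver's own z axis and vertical below 0.08 rad and z of old_driver in the frame of mat below 0.012 m), for 0.2 s.
2. the foot plate is seated over both pegs, flat on the jig (horizontal distance between plate and jig_seat below 0.004 m and z of plate in the frame of jig_seat between -0.003 and 0.003 m and angle between plate's own z axis and vertical below 0.05 rad and angle between the y axis of plate and the y axis of jig, either way round below 0.08 rad), for 0.2 s.
At the end, for the whole second after the job is handed in: driver flat on the mat, centre within 40 mm of its centre; plate flat on the jig over both pegs (3 mm); every disc present lies flat in the stack, within 6 mm of the plate's centre, none on a narrower one; light head upright on top, within 6 mm; all at rest (all of step 1 and all of step 2 and linear speed of each of old_driver, disc_wide_a, disc_wide_b, disc_mid_a, disc_mid_b, disc_small, light_head below 0.02 m/s and horizontal distance between each of disc_wide_a, disc_wide_b, disc_mid_a, disc_mid_b, disc_small, light_head and plate below 0.006 m and angle between the z axis of each of disc_wide_a, disc_wide_b, disc_mid_a, disc_mid_b, disc_small and the z axis of plate, either way round below 0.06 rad and z of each of disc_wide_a, disc_wide_b, disc_mid_a, disc_mid_b, disc_small in the frame of plate above 0.016 m and ((angle between disc_wide_a's own z axis and vertical below 1 rad and z of disc_mid_a in the frame of disc_wide_a above 0.01 m) or (angle between disc_wide_a's own z axis and vertical above 2 rad and z of disc_mid_a in the frame of disc_wide_a below -0.01 m)) and ((angle between disc_wide_a's own z axis and vertical below 1 rad and z of disc_mid_b in the frame of disc_wide_a above 0.01 m) or (angle between disc_wide_a's own z axis and vertical above 2 rad and z of disc_mid_b in the frame of disc_wide_a below -0.01 m)) and z of each of disc_wide_a, disc_wide_b, disc_mid_a, disc_mid_b, disc_small in the frame of light_head below -0.004 m and ((angle between disc_wide_b's own z axis and vertical below 1 rad and z of disc_mid_a in the frame of disc_wide_b above 0.01 m) or (angle between disc_wide_b's own z axis and vertical above 2 rad and z of disc_mid_a in the frame of disc_wide_b below -0.01 m)) and ((angle between disc_wide_b's own z axis and vertical below 1 rad and z of disc_mid_b in the frame of disc_wide_b above 0.01 m) or (angle between disc_wide_b's own z axis and vertical above 2 rad and z of disc_mid_b in the frame of disc_wide_b below -0.01 m)) and z of disc_small in the frame of light_head above -0.014 m and angle between light_head's own z axis and vertical below 0.06 rad); the robot touches nothing.
It fails at once if the tape measure or the glue bottle is shifted by more than 30 mm (distance of any of tape_measure, glue_bottle from where it was at the start of the episode above 0.03 m).
Of disc_wide_a, disc_wide_b, disc_mid_a, disc_mid_b, disc_small only 3 to 5 are there at a start; the rules pass over those that are not, and their reading is None.
At some moment in a run one of disc_wide_a, disc_wide_b, disc_mid_a, disc_mid_b, disc_small may be knocked a few centimetres aside while the robot is not near it.
It also fails if it takes over 210 s, if anything falls off the work surface, if the arm or the gripper's body presses on something with over 40 N, if the wrist force passes 120 N, or if a joint passes its speed limit or range.

## Robot

A 6-joint arm with a two-finger parallel gripper is mounted at the origin on a cart in front of the work surface, level with it; the furniture and walls round the work are solid. World frame = base frame: x ahead of the robot, y to its left, z up, the work surface at z = 0. Lengths are in mm, angles in rad, forces in N, time in s.
With the tool pointing down it reaches from about 350 to 975 mm from the base axis. Payload 7.1 kg.
Tool frame: the origin (TCP) lies between the finger pads; the fingertips stand 19 mm ahead of it and the grasp point (between the pads) is the TCP; y points along the fingers, z is the direction in which the jaws open and shut, and the axes are right-handed (so a half turn about y gives the same grasp; the last joint's range is limited). The gripper opens to 88 mm and grips with 3 to 60 N. Pads are 20 mm wide; open, the fingers measure 115 mm over their backs; the gripper's body (75 mm by 178 mm) begins 61 mm behind the grasp point.
Start: joints at [-0.019, 0.423, 1.63, -0, 1.089, -0.019], TCP at [624.984, 0.026, 241.675] pointing down, gripper open.
Joint ranges: [-3, 3], [-0.9, 2.11], [0.09, 2.58], [-1.31, 4.45], [0.11, 2.69], [-2.54, 2.54]. Speed limits (rad/s): [2.39, 2.39, 3.01, 3.14, 3.14, 3.14].

## Interface

Orientations are given as a rotation vector (axis times angle).
In Python, from workcell import ctrl gives the robot as it stands.
- The arm moves only by the tool servo_tool, never from a script. Its argument "moves" is text: rows parted by semicolons, each of 6 numbers parted by spaces: the shift along the world's x, y, z in m, then the turn, a rotation vector about the world's x, y, z in degrees. A call has 1 to 8 rows; each row is the pose to reach, as a shift and turn from the pose commanded when the call began; what a row does not reach only later rows make up. A row lasts 1/8 s, in which the tool goes at most 62.5 mm and 10.7 degrees, less where a joint would pass 70% of its speed; a pose out of reach is approached as far as the arm can. A call with a gripper value outside its range is refused whole. "hand" is the closure in counts, from 0 (fully open) to 255 (shut), set as the call begins (left out, the last holds). The fingers move at their own pace and stop on an object; the grip force is fixed at half the most. Time passes only in rows, so rows that repeat a pose let the fingers close. It gives the time, the measured TCP pose, the force and the opening at its end, in the units of the state.
- ctrl.get_obs(): the state, without advancing time (a new reading comes with each control period).
- ctrl.get_image(name): name is "scene" or "side" or "wrist"; returns a dict with "pixels" (400x640x3 uint8, red, green, blue), "depth" (400x640 float32, mm along the optical axis (not along the pixel's ray), 0 where there is no reading), "vertical_fov" (degrees; the focal length in pixels is half the picture's height over the tangent of half this angle, whatever the lens; pixels are square), "cx", "cy" (the principal point, pixels), "xyz" and "attitude" of the camera in the world; the wrist camera has in their place "T_tool_cam" (4x4, takes a point from camera to tool coordinates, whose origin is the TCP and whose axes are the tool frame's). Camera axes: x right, y up, looking along -z (the intrinsics and any distortion apply to the point x, -y, -z); pixel columns grow to the right and rows downward; lengths in mm; the calibration is good to about 2 mm. A picture is of the moment at which its call begins: read the wrist's pose just before it.
- ctrl.close_job(): hands the job in, once; it reports no verdict.
The state is a dict: "t": time; "qpos": joint angles; "qvel": joint speeds; "joint_torque": joint torques, N m; "ee_pos": TCP position; "orientation": TCP orientation; "ft_force": force on the tool from outside, world axes, zero at the start; "moment": the same for the moment, N m; "width": finger opening in mm.
Only numpy, scipy, OpenCV 4.12 (cv2) and the standard library are available. Lean on these libraries where they do the work, as an engineer would, in place of code of your own. Each camera call takes 0.05 s, during which the arm holds its last target.

## Working session

There is one attempt and no reset: what is moved stays moved. The work goes in short steps, Python scripts to look and compute and a tool call to move; the robot and the scene stay as the last step left them, time stands still between calls to the robot, and variables do not carry over. Pictures are saved under pics/ and viewed, and the job is handed in when it is done.

Besides the shell and the picture viewer there is one more tool, called after ">>>" as a command line: name --argument value ..., lists and objects as JSON in quotes. servo_tool: Moves the arm, as the interface text tells. Its arguments: {"type":"object","properties":{"moves":{"type":"string"},"hand":{"type":"number"}},"required":["moves"]}

```bash
ls; mkdir -p pics
cat > h.py <<'E'
import numpy as np, cv2
from scipy.spatial.transform import Rotation as R
from workcell import ctrl
def grab(name,fn=None):
    o=ctrl.get_obs(); im=ctrl.get_image(name)
    if fn: cv2.imwrite('pics/'+fn,im['pixels'][:,:,::-1])
    return o,im
E
python3 - <<'E'
from h import *
print(ctrl.get_obs())
for n in ['scene','side','wrist']:
    o,im=grab(n,n+'0.png'); print(n,{k:v for k,v in im.items() if k not in('pixels','depth')}, (im['depth']>0).mean())
print(o['t'])
E
```

```text
pics
{'t': 0.0, 'qpos': array([-1.90233129e-02,  4.23817915e-01,  1.63070270e+00,  9.48767025e-07,
        1.08862275e+00, -1.89786633e-02]), 'qvel': array([-0.00102339, -0.00252395, -0.00105437, -0.00027831, -0.00030025,
       -0.00022317]), 'joint_torque': array([ 1.28069914e-03, -5.44622147e+01, -2.73670936e+01,  6.42951974e-02,
        2.27214623e-02, -1.51321510e-04]), 'ee_pos': array([6.24457226e+02, 2.17194873e-02, 2.40911014e+02]), 'orientation': array([-1.21029757,  1.21038875, -1.20847703]), 'ft_force': array([ 1.03724971, -0.16060229, -0.11778512]), 'moment': array([ 0.02832974, -0.00489042, -0.00473268]), 'width': 87.52504918998525}
scene {'vertical_fov': 44.3725377583361, 'cx': 322.66482246866485, 'cy': 199.36137292796465, 'xyz': array([ -262.47295258, -1293.54538703,   762.14932783]), 'attitude': array([ 1.09463939, -0.32960658, -0.49917213])} 0.99601953125
side {'vertical_fov': 55.903207654243815, 'cx': 323.5381384060715, 'cy': 206.59724500662674, 'xyz': array([ 582.87783844, 1010.35083083,  469.6308595 ]), 'attitude': array([-2.08480932e-03, -1.74722974e+00, -2.60036129e+00])} 0.9961640625
wrist {'vertical_fov': 62.16393338078463, 'cx': 319.40724576196493, 'cy': 202.23509995439815, 'T_tool_cam': array([[ 2.43608558e-04, -9.56032198e-01, -2.93261619e-01,
        -8.12656015e+01],
       [ 1.46469233e-03,  2.93261654e-01, -9.56031096e-01,
        -1.43655844e+02],
       [ 9.99998898e-01, -1.96640687e-04,  1.47173408e-03,
        -4.18243453e-01],
       [ 0.00000000e+00,  0.00000000e+00,  0.00000000e+00,
         1.00000000e+00]])} 0.99599609375
0.1
```

View pics/scene0.png

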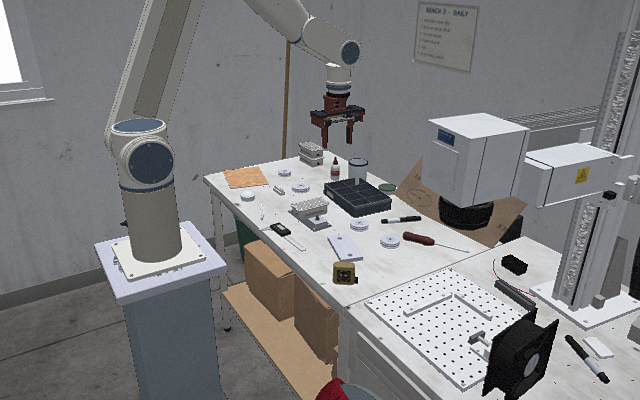

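View pics/side0.png

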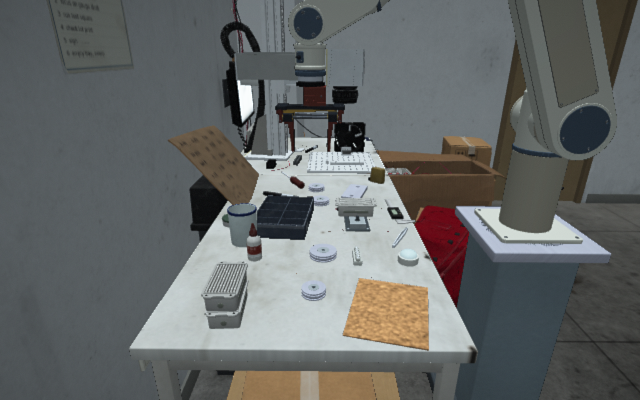

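View pics/wrist0.png

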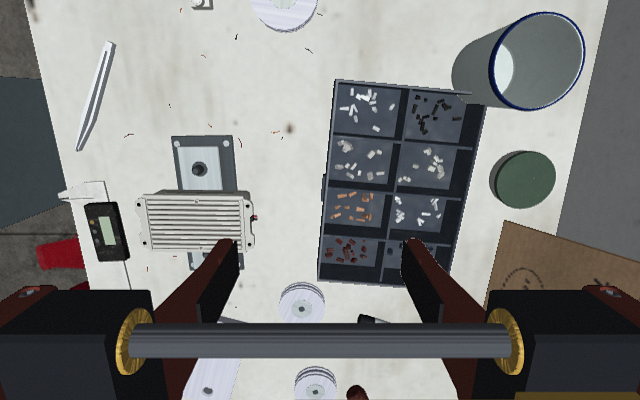

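```bash
cat >> h.py <<'E'
def cam_T(o,im):
    T=np.eye(4)
    if 'T_tool_cam' in im:
        T[:3,:3]=R.from_rotvec(o['orientation']).as_matrix(); T[:3,3]=o['ee_pos']
        return T@im['T_tool_cam']
    T[:3,:3]=R.from_rotvec(im['attitude']).as_matrix(); T[:3,3]=im['xyz']; return T
def cloud(o,im):
    f=200/np.tan(np.radians(im['vertical_fov'])/2); T=cam_T(o,im)
    v,u=np.mgrid[0:400,0:640]; d=im['depth'].astype(float)
    P=np.stack([(u-im['cx'])/f*d,-(v-im['cy'])/f*d,-d],-1)
    W=P@T[:3,:3].T+T[:3,3]; W[d<=0]=np.nan
    return W
def proj(o,im,p):
    f=200/np.tan(np.radians(im['vertical_fov'])/2); T=cam_T(o,im)
    c=(np.asarray(p,float)-T[:3,3])@T[:3,:3]
    return np.stack([im['cx']+f*c[...,0]/-c[...,2], im['cy']-f*c[...,1]/-c[...,2]],-1)
def rayplane(o,im,uv,z):
    f=200/np.tan(np.radians(im['vertical_fov'])/2); T=cam_T(o,im)
    uv=np.asarray(uv,float); d=np.stack([(uv[...,0]-im['cx'])/f,-(uv[...,1]-im['cy'])/f,-np.ones(uv.shape[:-1])],-1)@T[:3,:3].T
    s=(z-T[2,3])/d[...,2]; return T[:3,3]+d*s[...,None]
def at(W,u,v): return np.round(W[v,u],1)
E
python3 - <<'E'
from h import *
o=ctrl.get_obs(); print(R.from_rotvec(o['orientation']).as_matrix().round(3))
for n,pts in [('wrist',dict(mug=(520,70),bench=(270,160),driver=(195,222),discS1=(300,308),d2=(316,385),jigtop=(198,150),dNear=(285,8),bin=(402,110))),('side',dict(mat=(390,310),head=(408,256),d1=(314,289),d2=(322,252),d3=(321,200),d4=(317,187),plate=(357,190),tape=(377,175),glue=(254,245),stack=(225,285),clip=(358,255),bench=(260,330))),('scene',dict(mat=(243,178),head=(247,195),d1=(284,173),d2=(301,187),d3=(359,225),d4=(390,240),plate=(345,247),tape=(344,272)))]:
    o,im=grab(n); W=cloud(o,im)
    for k,(u,v) in pts.items(): print(n,k,at(W,u,v))
E
```

```text
[[ 0.    -0.001  1.   ]
 [-1.     0.     0.   ]
 [-0.    -1.    -0.001]]
wrist mug [832.3 111.6  13.5]
wrist bench [5.657e+02 1.490e+01 4.000e-01]
wrist driver [493.7 -39.8  60.4]
wrist discS1 [ 598.4 -173.2   17.7]
wrist d2 [ 618.5 -298.1   17.1]
wrist jigtop [490.6  29.5  21.4]
wrist dNear [589.5 168.3  16.5]
wrist bin [710.5  71.7  21.5]
side mat [453.6 401.3   3. ]
side head [384.9 225.2  24.2]
side d1 [604.1 354.6  18.1]
side d2 [589.3 196.3  17. ]
side d3 [ 596.2 -158.3   16.2]
side d4 [ 612.5 -289.5   16.1]
side plate [ 468.1 -268.3   13.2]
side tape [ 382.1 -390.1   32.1]
side glue [750.8 216.5  45.5]
side stack [763.1 432.   78.3]
side clip [502.6 215.6  20.4]
side bench [700.  457.5  -1.1]
scene mat [440.9 379.9   7.1]
scene head [372.5 190.6  24.2]
scene d1 [590.8 316.7  19.1]
scene d2 [582.3 167.5  16.3]
scene d3 [ 592.4 -185.8   13.9]
scene d4 [ 611.9 -317.6   17.4]
scene plate [ 474.5 -276.2   14.5]
scene tape [ 372.8 -416.    41.4]
```

```bash
cat >> h.py <<'E'
def rect(W,z0,z1,x0,x1,y0,y1,ret=False):
    m=(W[...,2]>z0)&(W[...,2]<z1)&(W[...,0]>x0)&(W[...,0]<x1)&(W[...,1]>y0)&(W[...,1]<y1)
    m=cv2.morphologyEx(m.astype(np.uint8),cv2.MORPH_OPEN,np.ones((3,3)))
    n,l,s,c=cv2.connectedComponentsWithStats(m); i=1+np.argmax(s[1:,4]); m=l==i
    p=W[m]; r=cv2.minAreaRect(p[:,:2].astype(np.float32))
    print('rect c',np.round(r[0],1),'size',np.round(r[1],1),'ang',round(r[2],2),'n',len(p),'z med',np.median(p[:,2]).round(1))
    return (m,p,r) if ret else r
E
python3 - <<'E'
from h import *
o,im=grab('wrist'); W=cloud(o,im)
rect(W,52,66,400,600,-120,60)
rect(W,15,27,440,540,-8,60)
rect(W,2,9,440,540,-8,75)
m,p,r=rect(W,26,40,470,520,-8,60,True); print(p.mean(0))
cv2.imwrite('pics/c1.png',cv2.resize(im['pixels'][120:300,120:300,::-1],None,fx=3,fy=3))
E
```

```text
rect c [492.6 -43.2] size [ 64.3 122.5] ang 89.2 n 6095 z med 59.3
rect c [489.9  12.8] size [46.3 41.7] ang 0.33 n 1505 z med 20.9
rect c [489.4  18.3] size [51.9 71.1] ang 89.71 n 1155 z med 4.9
rect c [490.3   9.5] size [8.6 8.8] ang 80.19 n 78 z med 33.9
[491.16255525   9.51955553  33.01417215]
```

View pics/c1.png

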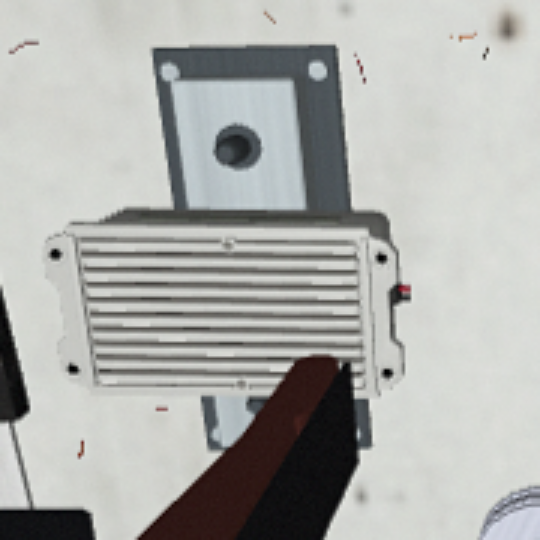

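>>> servo_tool --moves "-0.03 0.06 0 0 0 0;-0.06 0.12 0 0 0 0;-0.09 0.18 0 0 0 0;-0.10 0.24 0 0 0 0;-0.10 0.28 0 0 0 0;-0.10 0.28 0 0 0 0;-0.10 0.28 0 0 0 0"

```text
t: 1.23
ee_pos: [524.7, 279.6, 241.4]
orientation: [-1.21, 1.209, -1.209]
ft_force: [0.1, 0.1, 0.5]
width: 87.5
```

Run:
```python
from h import *
o,im=grab('wrist','w1.png'); W=cloud(o,im); print(o['ee_pos'],o['t'])
m,p,r=rect(W,2,8,350,560,280,520,True); print(cv2.boxPoints(r))
m,p,r=rect(W,11,21,540,660,280,420,True)
m,p,r=rect(W,11,21,520,660,110,230,True)
m,p,r=rect(W,8,38,330,440,150,260,True)
m,p,r=rect(W,8,21,460,540,150,260,True)
```

```text
[524.74217117 279.62903396 241.43938854] 1.225
rect c [453.3 390.1] size [174.7 150.5] ang 76.56 n 21563 z med 4.8
[[359.8599  322.6739 ]
 [506.1962  287.7083 ]
 [546.78455 457.5766 ]
 [400.4482  492.54218]]
rect c [605.7 344.3] size [50.9 50.2] ang 0.14 n 1860 z med 16.6
rect c [587.7 183.3] size [66.1 67.4] ang 3.13 n 2248 z med 16.7
rect c [380.3 209.3] size [50.1 46.7] ang 48.59 n 1354 z med 25.3
rect c [504.1 200.8] size [19.3 59.3] ang 0.24 n 476 z med 13.0
```

View pics/w1.png

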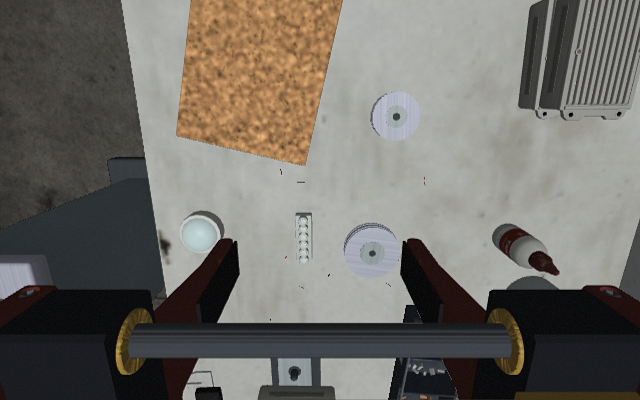

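>>> servo_tool --moves "-0.032 -0.323 -0.08 0 0 85;-0.032 -0.323 -0.08 0 0 85;-0.032 -0.323 -0.08 0 0 85;-0.032 -0.323 -0.08 0 0 85;-0.032 -0.323 -0.08 0 0 85;-0.032 -0.323 -0.08 0 0 85;-0.032 -0.323 -0.08 0 0 85;-0.032 -0.323 -0.08 0 0 85"

```text
t: 2.28
ee_pos: [492.2, -45.2, 161.6]
orientation: [-1.568, 0.103, -0.102]
ft_force: [0.2, -0.6, 0.3]
width: 87.9
```

>>> servo_tool --moves "0 0 0 0 0 4.2;0 0 0 0 0 4.2;0 0 0 0 0 4.2"

```text
t: 2.65
ee_pos: [492.7, -43.7, 161.7]
orientation: [-1.57, 0.049, -0.049]
ft_force: [0.4, 0.7, 0.3]
width: 87.8
```

Run:
```python
from h import *
o,im=grab('wrist','w2.png'); W=cloud(o,im); print(o['ee_pos'],o['t']); M=R.from_rotvec(o['orientation']).as_matrix(); print(M.round(4), np.degrees(np.arctan2(M[1,2],M[0,2])))
rect(W,52,66,400,600,-120,60)
```

```text
[492.74015702 -43.67863016 161.74730886] 2.65
[[ 0.9981  0.      0.062 ]
 [-0.062  -0.      0.9981]
 [ 0.     -1.     -0.    ]] 86.4470391249944
rect c [492.7 -43.2] size [ 64.3 122.2] ang 89.07 n 11534 z med 58.9
```

View pics/w2.png

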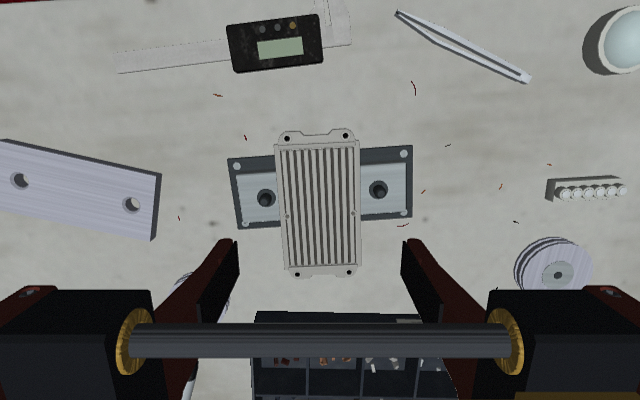

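>>> servo_tool --moves "0 0 -0.03 0 0 2.6;0 0.0005 -0.06 0 0 2.6;0 0.0005 -0.09 0 0 2.6;0 0.0005 -0.1045 0 0 2.6;0 0.0005 -0.1045 0 0 2.6;0 0.0005 -0.1045 0 0 2.6"

```text
t: 3.45
ee_pos: [493.6, -42.5, 57.9]
orientation: [-1.571, 0.01, -0.012]
ft_force: [-0.4, -0.2, -0.4]
width: 87.8
```

>>> servo_tool --moves "0 0 0 0 0 0;0 0 0 0 0 0;0 0 0 0 0 0;0 0 0 0 0 0;0 0 0 0 0 0;0 0 0 0 0 0" --hand 255

```text
t: 4.2
ee_pos: [493.3, -42.7, 57.7]
orientation: [-1.571, 0.01, -0.011]
ft_force: [-0.7, -1.6, 6.0]
width: 63.7
```

Run:
```python
from h import *
o=ctrl.get_obs(); M=R.from_rotvec(o['orientation']).as_matrix(); print(o['ee_pos'],o['ft_force'],o['width'], np.degrees(np.arctan2(M[1,2],M[0,2])))
```

```text
[493.33899674 -42.66876334  57.66291432] [-0.68816573 -1.60340504  5.959088  ] 63.68573869252897 89.2111335571718
```

>>> servo_tool --moves "0 0 0.03 0 0 0;0 0 0.07 0 0 0;0 0 0.07 0 0 0;-0.005 0.05 0.07 0 0 0;-0.01 0.10 0.07 0 0 0;-0.015 0.155 0.07 0 0 0;-0.02 0.21 0.07 0 0 0;-0.024 0.26 0.07 0 0 0"

```text
t: 5.2
ee_pos: [467.4, 218.9, 125.2]
orientation: [-1.572, 0.013, -0.009]
ft_force: [0.9, 0.3, -5.3]
width: 63.1
```

>>> servo_tool --moves "-0.003 0.045 0 0 0 0;-0.006 0.09 0 0 0 0;-0.009 0.135 0 0 0 0;-0.012 0.165 0 0 0 0;-0.014 0.18 0 0 0 0;-0.014 0.18 0 0 0 0;-0.014 0.18 0 0 0 0"

```text
t: 6.08
ee_pos: [454.7, 396.1, 126.4]
orientation: [-1.572, 0.012, -0.01]
ft_force: [0.4, -0.0, -5.0]
width: 63.2
```

Run:
```python
from h import *
o,im=grab('wrist','w3.png'); W=cloud(o,im); M=R.from_rotvec(o['orientation']).as_matrix(); print(o['ee_pos'],o['t'],o['ft_force'],o['width'], np.degrees(np.arctan2(M[1,2],M[0,2])))
```

```text
[454.66843912 396.11741433 126.4369186 ] 6.075 [ 4.15719768e-01 -1.64105398e-03 -5.04123128e+00] 63.237683554507704 89.17592748678761
```

View pics/w3.png

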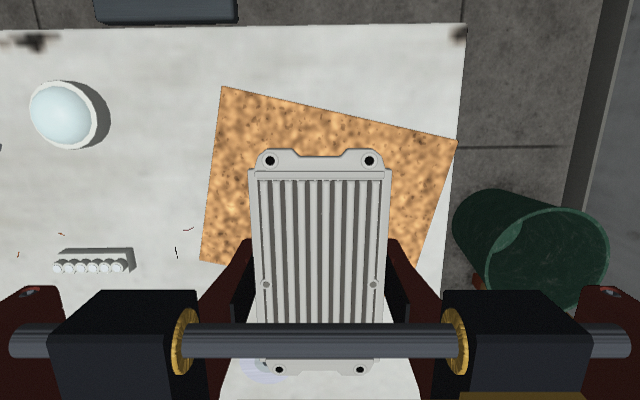

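Run:
```python
from h import *
o,im=grab('wrist'); W=cloud(o,im)
c=rayplane(o,im,[(221,87),(457,140)],4.); print(c.round(1)); a,b=c[:,:2]; d=(b-a)/np.linalg.norm(b-a); n=np.array([-d[1],d[0]]); n=n if n[0]>0 else -n
print(np.linalg.norm(b-a),(a+b)/2+75*n, n)
m=(W[...,2]>70)&(W[...,0]<455)&(abs(W[...,1]-397)<31)&(W[...,0]>390); p=W[m]; A=np.c_[p[:,:2]-p[:,:2].mean(0),np.ones(len(p))]; print(np.linalg.lstsq(A,p[:,2],rcond=None)[0],len(p))
```

```text
[[362.3 323.1   4. ]
 [404.8 506.4   4. ]]
188.18778639349802 [456.62608498 397.80504802] [ 0.97412325 -0.22601746]
[ 4.30073743e-01 -6.11525513e-03  1.55018422e+02] 25903
```

>>> servo_tool --moves "0.001 0.002 -0.04 0 0 0;0.001 0.002 -0.065 0 0 0;0.001 0.002 -0.076 0 0 0;0.001 0.002 -0.08 0 0 0;0.001 0.002 -0.083 0 0 0;0.001 0.002 -0.084 0 0 0;0.001 0.002 -0.084 0 0 0"

```text
t: 7.05
ee_pos: [456.2, 399.8, 43.7]
orientation: [-1.57, 0.01, -0.011]
ft_force: [0.5, 0.2, -4.4]
width: 62.9
```

>>> servo_tool --moves "0 0 0 0 0 0;0 0 0 0 0 0;0 0 0 0 0 0;0 0 0 0 0 0;0 0 0.02 0 0 0;0 0 0.06 0 0 0;0 0 0.10 0 0 0;0 0 0.14 0 0 0" --hand 0

```text
t: 8.05
ee_pos: [456.0, 399.6, 185.9]
orientation: [-1.57, 0.01, -0.012]
ft_force: [-0.7, 0.5, -0.0]
width: 87.5
```

>>> servo_tool --moves "0.01 -0.05 0.04 0 0 -10;0.02 -0.1 0.04 0 0 -20;0.02 -0.1 0.04 0 0 -20;0.02 -0.1 0.04 0 0 -20"

```text
t: 8.55
ee_pos: [476.2, 299.8, 224.1]
orientation: [-1.551, 0.284, -0.285]
ft_force: [0.1, -0.0, -0.1]
width: 87.7
```

Run:
```python
from h import *
o,im=grab('wrist','w4.png'); W=cloud(o,im); M=R.from_rotvec(o['orientation']).as_matrix(); print(o['ee_pos'],o['t'],o['ft_force'],o['width'], np.degrees(np.arctan2(M[1,2],M[0,2])))
m,p,r=rect(W,35,52,350,560,300,480,True)
p=p[abs(p[:,2]-np.median(p[:,2]))<4]; A=np.c_[p[:,:2]-p[:,:2].mean(0),np.ones(len(p))]; print(np.linalg.lstsq(A,p[:,2],rcond=None)[0],len(p))
```

```text
[476.17233204 299.80937718 224.08732961] 8.55 [ 0.11560608 -0.02552759 -0.13709522] 87.71769653081039 69.24460789436715
rect c [455.6 400.3] size [ 64.4 121.8] ang 89.2 n 8260 z med 43.0
[-5.92945183e-04 -6.19666155e-05  4.29541989e+01] 8247
```

View pics/w4.png

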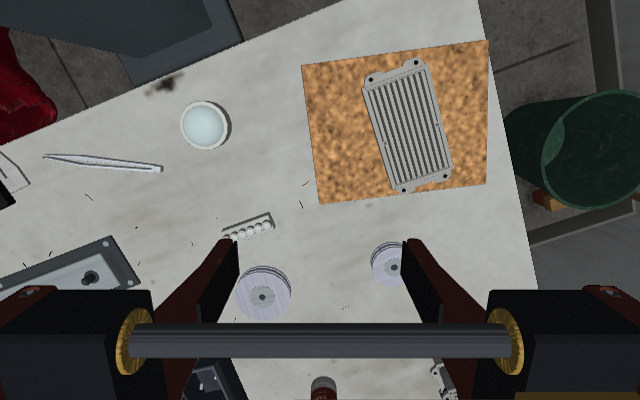

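>>> servo_tool --moves "0.004 -0.36 0.016 0 0 -70;0.004 -0.36 0.016 0 0 -70;0.004 -0.36 0.016 0 0 -70;0.004 -0.36 0.016 0 0 -70;0.004 -0.36 0.016 0 0 -70;0.004 -0.36 0.016 0 0 -70;0.004 -0.36 0.016 0 0 -70;0.004 -0.36 0.016 0 0 -70"

```text
t: 9.6
ee_pos: [480.3, -60.1, 239.0]
orientation: [-1.204, 1.218, -1.218]
ft_force: [0.5, -0.6, -0.8]
width: 87.9
```

>>> servo_tool --moves "0 0 0 0 0 0;0 0 0 0 0 0"

```text
t: 9.85
ee_pos: [480.1, -59.6, 239.1]
orientation: [-1.204, 1.217, -1.217]
ft_force: [0.2, 0.2, -0.1]
width: 88.2
```

Run:
```python
from h import *
o,im=grab('wrist','w5.png'); W=cloud(o,im); M=R.from_rotvec(o['orientation']).as_matrix(); print(o['ee_pos'],o['t'], np.degrees(np.arctan2(M[1,2],M[0,2])))
rect(W,15,27,440,540,-130,60)
rect(W,2,9,420,540,-150,75)
for y0,y1 in[(-8,40),(-110,-70)]:
    m,p,r=rect(W,28,40,470,520,y0,y1,True); q=p[p[:,2]>32.5]; print(q.mean(0),len(q))
```

```text
[480.0956164  -59.59041089 239.09173867] 9.85 -0.6225239218514986
rect c [490.2 -41.4] size [ 46.  149.9] ang 0.92 n 5514 z med 20.7
rect c [490.3 -41.3] size [ 70.  169.8] ang 0.65 n 3344 z med 4.7
rect c [489.6   8.8] size [9.  8.2] ang 89.47 n 74 z med 33.8
[489.79165371   8.28886041  34.21389345] 54
rect c [491.1 -90.6] size [8.2 7.9] ang 89.34 n 63 z med 33.6
[490.84594551 -90.78983089  34.19166936] 47
```

View pics/w5.png

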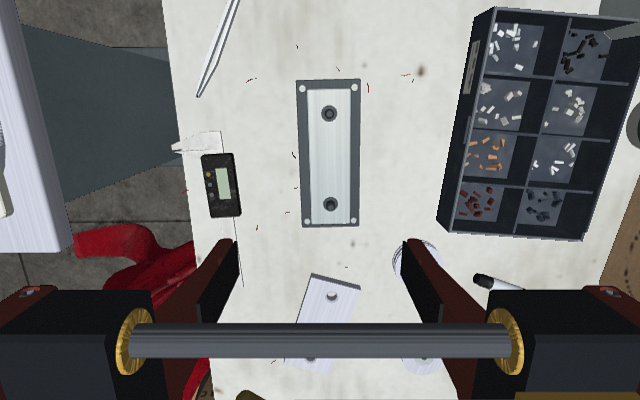

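>>> servo_tool --moves "0 -0.06 0 0 0 0;0 -0.12 0 0 0 0;0 -0.17 0 0 0 0;0 -0.17 0 0 0 0;0 -0.17 0 0 0 0"

```text
t: 10.52
ee_pos: [479.8, -229.8, 238.9]
orientation: [-1.203, 1.22, -1.218]
ft_force: [0.3, 0.3, 0.0]
width: 88.0
```

Run:
```python
from h import *
o,im=grab('wrist','w6.png'); W=cloud(o,im); M=R.from_rotvec(o['orientation']).as_matrix(); print(o['ee_pos'],o['t'], np.degrees(np.arctan2(M[1,2],M[0,2])))
m,p,r=rect(W,7,17,380,560,-380,-160,True); print(cv2.boxPoints(r))
```

```text
[ 479.78268438 -229.77914902  238.91816924] 10.525 -0.7821491448197562
rect c [ 478.1 -266.6] size [140.9  66.2] ang 73.1 n 6325 z med 12.7
[[ 425.97803 -324.38266]
 [ 489.3542  -343.64365]
 [ 530.3203  -208.84921]
 [ 466.94415 -189.58823]]
```

View pics/w6.png

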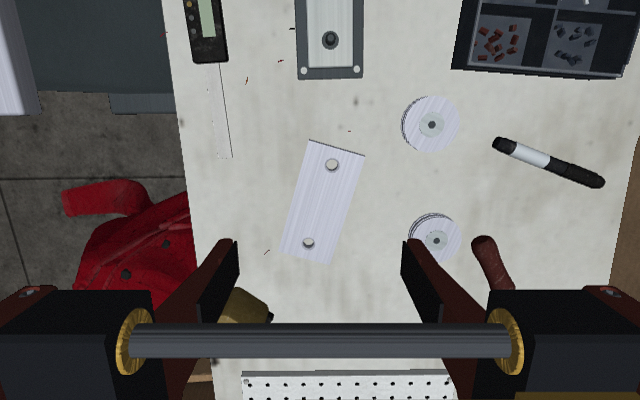

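>>> servo_tool --moves "-0.002 -0.037 -0.05 0 0 -16.1;-0.002 -0.037 -0.11 0 0 -16.1;-0.002 -0.037 -0.15 0 0 -16.1;-0.002 -0.037 -0.15 0 0 -16.1;-0.002 -0.037 -0.15 0 0 -16.1"

```text
t: 11.2
ee_pos: [479.1, -267.0, 90.5]
orientation: [-1.055, 1.421, -1.423]
ft_force: [-0.1, 0.0, 0.2]
width: 87.7
```

Run:
```python
from h import *
o,im=grab('wrist','w7.png'); W=cloud(o,im); M=R.from_rotvec(o['orientation']).as_matrix(); print(o['ee_pos'],o['t'], np.degrees(np.arctan2(M[1,2],M[0,2])))
m,p,r=rect(W,7,17,380,560,-380,-160,True); print(cv2.boxPoints(r))
```

```text
[ 479.05559654 -267.04449314   90.54219919] 11.2 -16.803250787178367
rect c [ 478.  -266.6] size [141.   66.3] ang 73.09 n 17100 z med 12.7
[[ 425.8247  -324.38495]
 [ 489.2329  -343.66052]
 [ 530.229   -208.80145]
 [ 466.8208  -189.52588]]
```

View pics/w7.png

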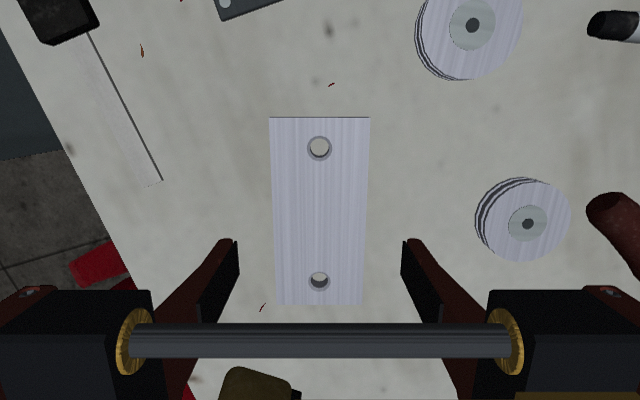

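>>> servo_tool --moves "-0.001 0.0005 -0.03 0 0 0;-0.001 0.0005 -0.055 0 0 0;-0.001 0.0005 -0.068 0 0 0;-0.001 0.0005 -0.068 0 0 0;-0.001 0.0005 -0.068 0 0 0"

```text
t: 11.88
ee_pos: [477.8, -267.4, 22.3]
orientation: [-1.054, 1.421, -1.424]
ft_force: [0.1, 0.1, 0.4]
width: 87.9
```

>>> servo_tool --moves "0 0 0 0 0 0;0 0 0 0 0 0;0 0 0 0 0 0;0 0 0 0 0 0;0 0 0 0 0 0;0 0 0 0 0 0" --hand 255

```text
t: 12.62
ee_pos: [477.5, -267.3, 21.6]
orientation: [-1.054, 1.422, -1.424]
ft_force: [0.1, 0.9, 5.1]
width: 65.7
```

```bash
cat >> h.py <<'E'
def st():
    o=ctrl.get_obs(); M=R.from_rotvec(o['orientation']).as_matrix(); print('t',round(o['t'],2),'p',o['ee_pos'].round(2),'F',o['ft_force'].round(1),'w',round(o['width'],1),'yaw',np.degrees(np.arctan2(M[1,2],M[0,2])).round(2),'tilt',M[:,1].round(4))
    return o
E
python3 -c "
from h import *
st()"
```

```text
t 12.62 p [ 477.53 -267.29   21.63] F [0.1 0.9 5.1] w 65.7 yaw -16.89 tilt [ 1.1e-03 -6.0e-04 -1.0e+00]
```

>>> servo_tool --moves "0 0 0.03 0 0 0;0 0 0.06 0 0 0;0.006 0.06 0.06 0 0 8;0.01 0.12 0.06 0 0 17.6;0.0125 0.18 0.06 0 0 17.6;0.0125 0.225 0.06 0 0 17.6;0.0125 0.225 0.06 0 0 17.6;0.0125 0.225 0.06 0 0 17.6"

```text
t: 13.62
ee_pos: [489.1, -42.0, 80.8]
orientation: [-1.216, 1.2, -1.199]
ft_force: [0.0, -0.6, -3.2]
width: 65.7
```

Run:
```python
from h import *
st()
o,im=grab('wrist','w8.png'); W=cloud(o,im)
m,p,r=rect(W,80,100,420,560,-120,60,True);print(cv2.boxPoints(r))
```

```text
t 13.62 p [489.05 -42.    80.81] F [ 0.  -0.6 -3.2] w 65.7 yaw 0.76 tilt [-1.1e-03 -1.0e-04 -1.0e+00]
rect c [522.3 -38.9] size [23.9  8.8] ang 66.9 n 842 z med 90.9
[[513.5851   -48.121193]
 [521.702    -51.583862]
 [531.07764  -29.60614 ]
 [522.9607   -26.14347 ]]
```

View pics/w8.png

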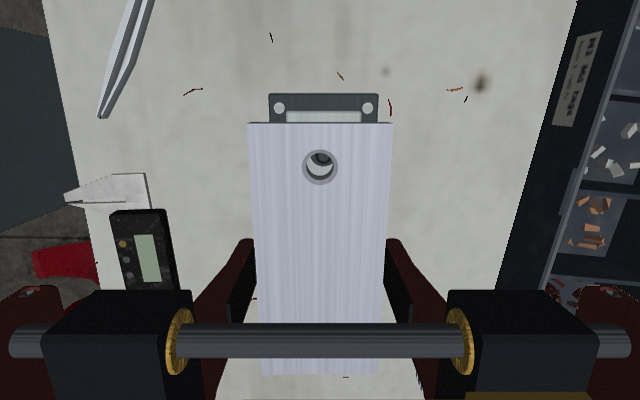

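```bash
cat > plate.py <<'E'
from h import *
def run(fn,zt):
    st(); o,im=grab('wrist',fn); W=cloud(o,im); px=im['pixels']
    m=(abs(W[...,2]-zt)<3)&(abs(W[...,0]-490)<36)&(W[...,1]>-60)&(W[...,1]<60)
    m=cv2.morphologyEx(m.astype(np.uint8),cv2.MORPH_OPEN,np.ones((3,3)))
    n,l,s,c=cv2.connectedComponentsWithStats(m); m=(l==1+np.argmax(s[1:,4])).astype(np.uint8)
    p=W[m>0]; print('ztop',np.median(p[:,2]), 'far y',p[:,1].max(),'x',p[:,0].min(),p[:,0].max())
    A=np.c_[p[:,:2]-p[:,:2].mean(0),np.ones(len(p))]; print('slope',np.linalg.lstsq(A,p[:,2],rcond=None)[0])
    # edges: per row of y bins
    for y in range(-30,25,10):
        q=p[abs(p[:,1]-y)<1.5]; print(y,q[:,0].min().round(1),q[:,0].max().round(1),end=' | ')
    print()
    cs,h=cv2.findContours(m,cv2.RETR_CCOMP,cv2.CHAIN_APPROX_NONE)
    for c,hh in zip(cs,h[0]):
        if hh[3]>=0 and len(c)>20:
            e=cv2.fitEllipse(c); print('hole px',e, rayplane(o,im,[e[0]],zt).round(2))
    return o,im,W
E
python3 - <<'E'
from plate import *
o,im,W=run('w9.png',71.2)
E
```

```text
t 13.68 p [489.18 -42.53  80.87] F [-0.4  0.  -3.5] w 65.8 yaw 0.69 tilt [-8.e-04 -1.e-04 -1.e+00]
ztop 71.88169826692081 far y 29.405990062370854 x 454.33544006197155 523.003338942896
slope [-3.46160936e-03 -1.88149521e-03  7.18619198e+01]
-30 455.4 521.5 | -20 455.6 521.1 | -10 455.0 521.0 | 0 455.0 521.0 | 10 455.0 521.0 | 20 454.9 520.6 | 
hole px ((319.47332763671875, 165.9012908935547), (27.54482078552246, 27.855772018432617), 88.29405212402344) [[487.93   9.47  71.2 ]]
```

>>> servo_tool --moves "0.0018 -0.0005 -0.01 0 0 0;0.0018 -0.0005 -0.02 0 0 0;0.0018 -0.0005 -0.02 0 0 0;0.0018 -0.0005 -0.02 0 0 0"

```text
t: 14.22
ee_pos: [491.1, -42.6, 60.9]
orientation: [-1.215, 1.201, -1.2]
ft_force: [-0.3, 1.0, -2.8]
width: 66.0
```

Run:
```python
from plate import *
o,im,W=run('w10.png',51.2)
```

```text
t 14.22 p [491.13 -42.61  60.93] F [-0.3  1.  -2.8] w 66.0 yaw 0.69 tilt [-6.e-04  1.e-04 -1.e+00]
ztop 51.94293138797691 far y 29.32125912948635 x 454.20725825455696 525.8560109055609
slope [-3.39776799e-03 -1.75251672e-03  5.19210946e+01]
-30 454.2 525.9 | -20 457.3 523.1 | -10 457.0 522.9 | 0 456.9 523.1 | 10 456.9 522.9 | 20 456.7 522.6 | 
hole px ((319.4211730957031, 165.83299255371094), (27.38034439086914, 27.91619300842285), 84.26533508300781) [[489.86   9.42  51.2 ]]
```

View pics/w10.png

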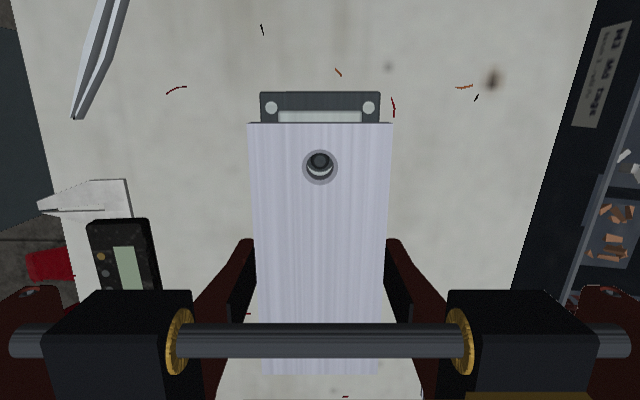

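Run:
```python
from h import *
o,im=grab('wrist'); W=cloud(o,im)
s=(slice(145,186),slice(298,342)); w=W[s]; m=(w[...,2]>32.5)&(w[...,2]<37); q=w[m]; print(len(q),q.mean(0),q.min(0),q.max(0))
cv2.imwrite('pics/c10.png',cv2.resize(im['pixels'][140:190,290:350,::-1],None,fx=10,fy=10))
```

```text
202 [490.06544806   9.04213977  34.12939665] [485.64525638   4.3077003   32.51105501] [494.51077514  12.77576377  36.47763594]
```

View pics/c10.png

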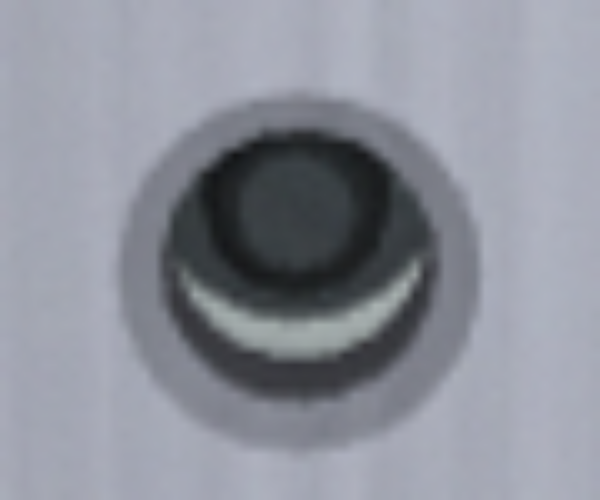

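Run:
```python
from h import *
o,im=grab('wrist'); 
print(rayplane(o,im,[(319.3,160.1)],34.),rayplane(o,im,[(319.5,166.7)],51.5))
```

```text
[[490.04072712   9.19784645  34.        ]] [[490.1630072    9.11545253  51.5       ]]
```

>>> servo_tool --moves "0 0 -0.005 0 0 0;0 0 -0.01 0 0 0;0 0 -0.013 0 0 0;0 0 -0.016 0 0 0;0 0 -0.018 0 0 0;0 0 -0.019 0 0 0;0 0 -0.0195 0 0 0;0 0 -0.0195 0 0 0"

```text
t: 15.38
ee_pos: [491.3, -42.5, 41.7]
orientation: [-1.215, 1.2, -1.2]
ft_force: [-0.3, -0.7, -3.4]
width: 66.0
```

Run:
```python
from h import *
st()
```

```text
t 15.38 p [491.33 -42.49  41.74] F [-0.3 -0.7 -3.4] w 66.0 yaw 0.71 tilt [ 1.e-04 -0.e+00 -1.e+00]
```

Still hanging slightly; nudge down 1 mm, then release and rise to look.

>>> servo_tool --moves "0 0 -0.001 0 0 0;0 0 -0.001 0 0 0;0 0 -0.001 0 0 0"

```text
t: 15.75
ee_pos: [491.4, -42.5, 41.6]
orientation: [-1.215, 1.2, -1.2]
ft_force: [-4.0, -0.4, 9.7]
width: 65.6
```

>>> servo_tool --moves "0 0 0 0 0 0;0 0 0 0 0 0;0 0 0 0 0 0;0 0 0 0 0 0;0 0 0.03 0 0 0;0 0 0.09 0 0 0;0 0 0.15 0 0 0;0 0 0.18 0 0 0" --hand 0

```text
t: 16.75
ee_pos: [492.4, -42.6, 223.9]
orientation: [-1.212, 1.197, -1.202]
ft_force: [0.8, 0.3, -0.4]
width: 87.6
```

>>> servo_tool --moves "0 -0.02 0.017 0 0 0;0 -0.02 0.017 0 0 0;0 -0.02 0.017 0 0 0"

```text
t: 17.12
ee_pos: [490.7, -62.1, 236.8]
orientation: [-1.215, 1.202, -1.199]
ft_force: [-0.8, -0.3, -1.0]
width: 88.1
```

Run:
```python
from h import *
st()
o,im=grab('wrist','w11.png'); W=cloud(o,im)
m,p,r=rect(W,27,38,440,540,-130,60,True); q=p[abs(p[:,2]-np.median(p[:,2]))<3]
A=np.c_[q[:,:2]-q[:,:2].mean(0),np.ones(len(q))]; print(np.linalg.lstsq(A,q[:,2],rcond=None)[0])
```

```text
t 17.12 p [490.67 -62.14 236.76] F [-0.8 -0.3 -1. ] w 88.1 yaw 0.68 tilt [-1.4e-03  4.0e-04 -1.0e+00]
rect c [490.5 -41.5] size [ 66.1 139.5] ang 0.66 n 8168 z med 32.7
[-1.10845488e-03 -2.70025196e-04  3.26945078e+01]
```

View pics/w11.png

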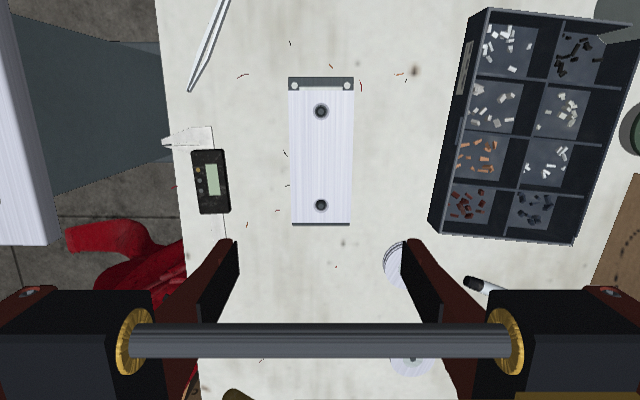

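>>> servo_tool --moves "0.04 -0.05 0 0 0 0;0.08 -0.1 0 0 0 0;0.11 -0.15 0 0 0 0;0.11 -0.18 0 0 0 0;0.11 -0.18 0 0 0 0;0.11 -0.18 0 0 0 0"

```text
t: 17.92
ee_pos: [600.7, -241.3, 236.4]
orientation: [-1.216, 1.202, -1.198]
ft_force: [0.1, -0.3, -0.3]
width: 87.6
```

```bash
cat >> h.py <<'E'
def disc(W,zlo,zhi,cx,cy,rad=60,pr=True):
    m=(W[...,2]>zlo)&(W[...,2]<zhi)&(np.hypot(W[...,0]-cx,W[...,1]-cy)<rad)
    m=cv2.morphologyEx(m.astype(np.uint8),cv2.MORPH_OPEN,np.ones((3,3)))
    n,l,s,c=cv2.connectedComponentsWithStats(m); m=l==1+np.argmax(s[1:,4]); p=W[m]
    zt=np.median(p[:,2]); q=p[p[:,2]>zt-2.5]
    (x,y),r=cv2.minEnclosingCircle(q[:,:2].astype(np.float32))
    h=cv2.convexHull(q[:,:2].astype(np.float32))[:,0]
    A=np.c_[2*h,np.ones(len(h))]; s=np.linalg.lstsq(A,(h**2).sum(1),rcond=None)[0]
    B=np.c_[q[:,:2]-q[:,:2].mean(0),np.ones(len(q))]; sl=np.linalg.lstsq(B,q[:,2],rcond=None)[0]
    print('disc minenc',round(x,1),round(y,1),'D',round(2*r,1),'fit',s[:2].round(1),'D',round(2*np.sqrt(s[2]+s[0]**2+s[1]**2),1),'zt',zt.round(1),'slope',sl[:2].round(3),len(q))
    return s[:2]
E
python3 - <<'E'
from h import *
st()
o,im=grab('wrist','w12.png'); W=cloud(o,im)
disc(W,8,22,598,-170);disc(W,8,22,614,-303)
E
```

```text
t 17.93 p [ 600.67 -241.26  236.44] F [ 0.1 -0.3 -0.3] w 87.6 yaw 0.72 tilt [-0.0021  0.0013 -1.    ]
disc minenc 599.8 -174.7 D 59.6 fit [ 599.8 -174.7] D 59.2 zt 16.8 slope [-0.002 -0.001] 2532
disc minenc 617.0 -310.4 D 60.8 fit [ 617.  -310.1] D 59.5 zt 16.8 slope [-0.002 -0.001] 1870
```

View pics/w12.png

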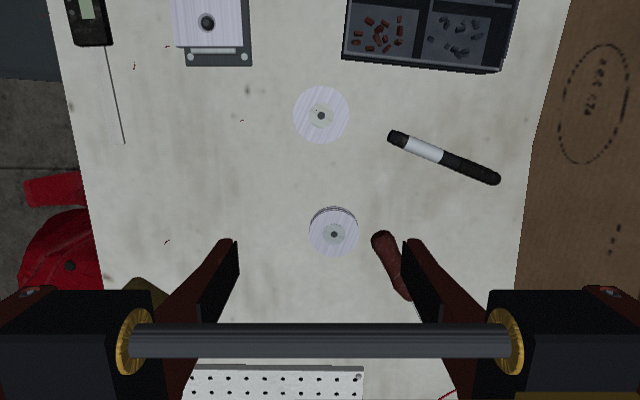

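>>> servo_tool --moves "-0.012 0.06 0 0 0 0;-0.012 0.12 0 0 0 0;-0.012 0.18 0 0 0 0;-0.012 0.24 0 0 0 0;-0.012 0.3 0 0 0 0;-0.012 0.36 0 0 0 0;-0.012 0.4 0 0 0 0;-0.012 0.4 0 0 0 0"

```text
t: 18.98
ee_pos: [588.1, 161.3, 237.8]
orientation: [-1.217, 1.196, -1.196]
ft_force: [-0.8, -0.3, -0.0]
width: 87.8
```

>>> servo_tool --moves "0 0.01 -0.03 0 0 0;0 0.01 -0.06 0 0 0;0 0.01 -0.06 0 0 0"

```text
t: 19.35
ee_pos: [587.2, 166.8, 175.7]
orientation: [-1.22, 1.203, -1.199]
ft_force: [0.2, -1.0, 0.9]
width: 88.2
```

Run:
```python
from h import *
st()
o,im=grab('wrist','w13.png'); W=cloud(o,im)
disc(W,8,22,588,183);disc(W,8,22,606,344)
grab('scene','s1.png');grab('side','sd1.png')
```

```text
t 19.35 p [587.16 166.79 175.69] F [ 0.2 -1.   0.9] w 88.2 yaw 0.72 tilt [-0.0048 -0.0014 -1.    ]
disc minenc 587.8 182.9 D 68.1 fit [587.8 183. ] D 67.4 zt 16.8 slope [-0.003 -0.   ] 4067
disc minenc 606.3 325.3 D 34.8 fit [605.8 341.8] D 47.0 zt 16.3 slope [0.003 0.014] 323
```

View pics/w13.png

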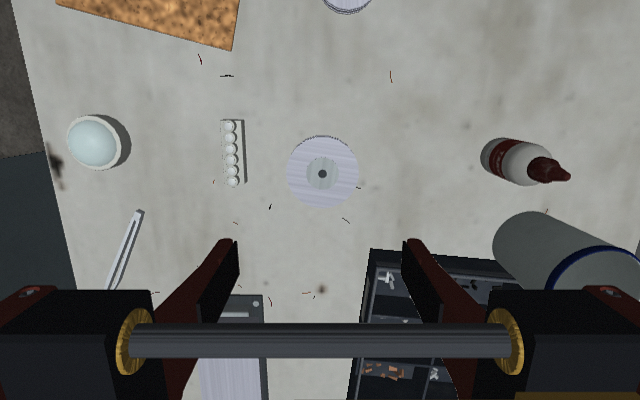

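View pics/sd1.png

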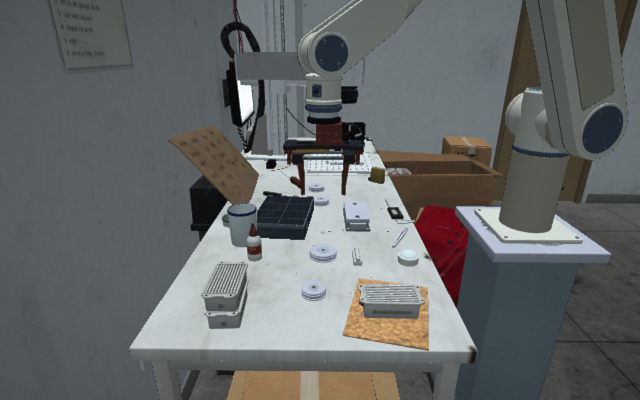

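>>> servo_tool --moves "0 0.01 -0.05 0 0 0;0 0.0145 -0.1 0 0 0;0 0.0145 -0.12 0 0 0;0 0.0145 -0.12 0 0 0;0 0.0145 -0.12 0 0 0"

```text
t: 20.12
ee_pos: [590.8, 182.2, 59.7]
orientation: [-1.212, 1.198, -1.201]
ft_force: [0.7, 0.6, -0.1]
width: 87.9
```

Run:
```python
from h import *
st()
o,im=grab('wrist'); W=cloud(o,im)
disc(W,8,22,588,183)
```

```text
t 20.12 p [590.78 182.18  59.69] F [ 0.7  0.6 -0.1] w 87.9 yaw 0.69 tilt [ 3.e-03  8.e-04 -1.e+00]
disc minenc 587.9 182.9 D 68.6 fit [587.9 183.1] D 67.8 zt 16.7 slope [-0.002 -0.001] 8984
```

>>> servo_tool --moves "0 0 -0.01 0 0 0;0 0 -0.01 0 0 0;0 0 -0.01 0 0 0"

```text
t: 20.55
ee_pos: [589.3, 182.0, 47.7]
orientation: [-1.215, 1.2, -1.2]
ft_force: [0.3, -0.7, 0.4]
width: 87.7
```

Settled; there is some sway after moves.

>>> servo_tool --moves "-0.0013 0.001 -0.012 0 0 0;-0.0013 0.001 -0.0235 0 0 0;-0.0013 0.001 -0.0235 0 0 0;-0.0013 0.001 -0.0235 0 0 0;-0.0013 0.001 -0.0235 0 0 0"

```text
t: 21.18
ee_pos: [588.3, 183.1, 24.4]
orientation: [-1.215, 1.2, -1.2]
ft_force: [-0.2, 0.2, -0.3]
width: 87.8
```

>>> servo_tool --moves "0 0 0 0 0 0;0 0 0 0 0 0;0 0 0 0 0 0;0 0 0 0 0 0;0 0 0 0 0 0;0 0 0 0 0 0" --hand 255

```text
t: 21.92
ee_pos: [588.2, 183.0, 24.4]
orientation: [-1.215, 1.2, -1.2]
ft_force: [-0.8, -0.6, 2.8]
width: 66.9
```

Run:
```python
from h import *
st()
o,im=grab('wrist'); W=cloud(o,im)
disc(W,8,22,588,183,45)
```

```text
t 21.93 p [588.16 183.04  24.38] F [-0.8 -0.6  2.8] w 66.9 yaw 0.71 tilt [ 3.e-04  1.e-04 -1.e+00]
disc minenc 587.5 191.7 D 85.3 fit [586.5 183.5] D 70.0 zt 16.7 slope [-0.002 -0.   ] 13008
```

>>> servo_tool --moves "0 0 0.04 0 0 0;0 0 0.08 0 0 0;-0.03 -0.05 0.08 0 0 0;-0.055 -0.1 0.08 0 0 0;-0.08 -0.15 0.08 0 0 0;-0.0975 -0.2 0.08 0 0 0;-0.0975 -0.2245 0.08 0 0 0;-0.0975 -0.2245 0.08 0 0 0"

```text
t: 22.98
ee_pos: [490.1, -42.8, 104.0]
orientation: [-1.214, 1.203, -1.202]
ft_force: [-0.6, 0.1, -0.9]
width: 66.9
```

>>> servo_tool --moves "0 0 -0.025 0 0 0;0 0 -0.025 0 0 0;0 0 -0.025 0 0 0;0 0 -0.025 0 0 0"

```text
t: 23.48
ee_pos: [491.0, -41.1, 79.8]
orientation: [-1.215, 1.199, -1.2]
ft_force: [0.6, -0.5, -1.0]
width: 67.4
```

Run:
```python
from h import *
st()
o,im=grab('wrist','w14.png'); W=cloud(o,im)
disc(W,66,78,490.5,-41.5,40)
rect(W,27,38,440,540,-130,60)
```

```text
t 23.48 p [490.97 -41.07  79.78] F [ 0.6 -0.5 -1. ] w 67.4 yaw 0.74 tilt [ 1.e-03 -1.e-04 -1.e+00]
disc minenc 490.4 -36.3 D 77.4 fit [490.  -40.7] D 69.5 zt 72.2 slope [-0.001 -0.001] 12940
rect c [490.2  -0.6] size [66.3 59.3] ang 0.55 n 9049 z med 32.6
```

View pics/w14.png

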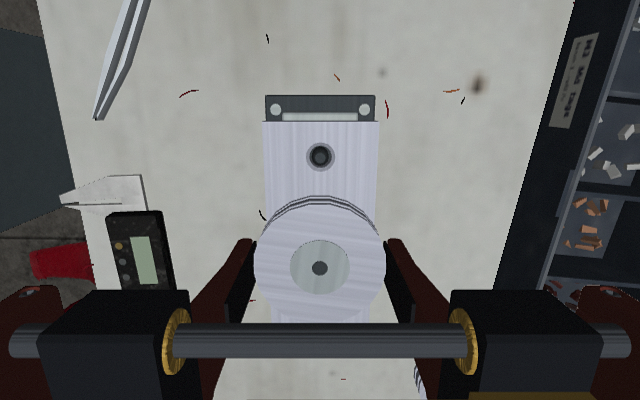

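```bash
cat >> h.py <<'E'
def blob(o,im,u,v,z,hw=14,thr=95,fn=None):
    g=cv2.cvtColor(im['pixels'],cv2.COLOR_RGB2GRAY)[v-hw:v+hw+1,u-hw:u+hw+1]
    m=(g<thr).astype(np.uint8); n,l,s,c=cv2.connectedComponentsWithStats(m)
    if n<2: print('none',g.min()); return
    i=1+np.argmax(s[1:,4]); uv=c[i]+[u-hw,v-hw]; p=rayplane(o,im,[uv],z)[0]
    print('blob',uv.round(1),'area',s[i,4],'->',p.round(2)); return p
E
python3 - <<'E'
from h import *
o,im=grab('wrist'); 
blob(o,im,320,268,71.5)
blob(o,im,320,156,34.,10)
print(rayplane(o,im,[(319.5,156.)],34))
cv2.imwrite('pics/c14.png',cv2.resize(im['pixels'][130:300,240:400,::-1],None,fx=4,fy=4)[:600])
E
```

```text
blob [319.3 267.7] area 173 -> [490.3  -41.42  71.5 ]
blob [320.1 155.9] area 371 -> [490.06   9.73  34.  ]
[[489.72181454   9.68366231  34.        ]]
```

View pics/c14.png

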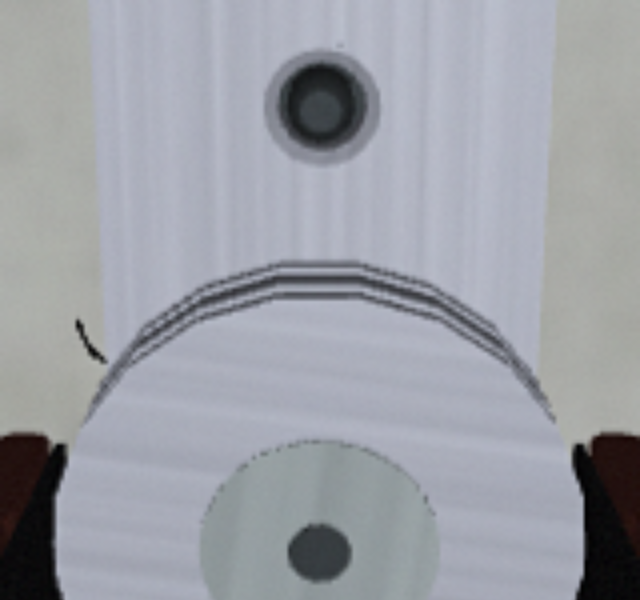

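>>> servo_tool --moves "0 0.0004 -0.01 0 0 0;0 0.0004 -0.018 0 0 0;0 0.0004 -0.022 0 0 0;0 0.0004 -0.0232 0 0 0;0 0.0004 -0.0236 0 0 0;0 0.0004 -0.0236 0 0 0"

```text
t: 24.32
ee_pos: [490.0, -41.0, 56.1]
orientation: [-1.216, 1.201, -1.199]
ft_force: [-3.7, 0.1, 12.4]
width: 67.3
```

>>> servo_tool --moves "0 0 0 0 0 0;0 0 0 0 0 0;0 0 0 0 0 0;0 0 0 0 0 0;0 0 0.01 0 0 0;0 0 0.05 0 0 0;0 0 0.1 0 0 0;0 0 0.15 0 0 0" --hand 0

```text
t: 25.32
ee_pos: [490.2, -41.0, 207.6]
orientation: [-1.215, 1.2, -1.2]
ft_force: [0.4, -0.3, -0.4]
width: 87.9
```

>>> servo_tool --moves "0.02 -0.05 0.02 0 0 0;0.02 -0.07 0.02 0 0 0;0.02 -0.07 0.02 0 0 0;0.02 -0.07 0.02 0 0 0"

```text
t: 25.82
ee_pos: [509.9, -110.5, 225.5]
orientation: [-1.215, 1.201, -1.2]
ft_force: [-0.6, -0.3, 0.1]
width: 87.7
```

Run:
```python
from h import *
st()
o,im=grab('wrist','w15.png'); W=cloud(o,im)
disc(W,44,54,490.5,-41.5,50)
rect(W,27,38,440,540,-130,60)
disc(W,8,22,599.8,-174.7)
```

```text
t 25.82 p [ 509.93 -110.51  225.49] F [-0.6 -0.3  0.1] w 87.7 yaw 0.69 tilt [-7.e-04  4.e-04 -1.e+00]
disc minenc 489.0 -41.1 D 67.9 fit [489.1 -41.1] D 67.2 zt 48.8 slope [-0.002 -0.001] 4211
rect c [489.9  -0. ] size [66.  57.4] ang 0.23 n 3278 z med 32.7
disc minenc 599.6 -174.8 D 60.3 fit [ 599.9 -174.6] D 59.3 zt 16.7 slope [ 0.001 -0.002] 1729
```

View pics/w15.png

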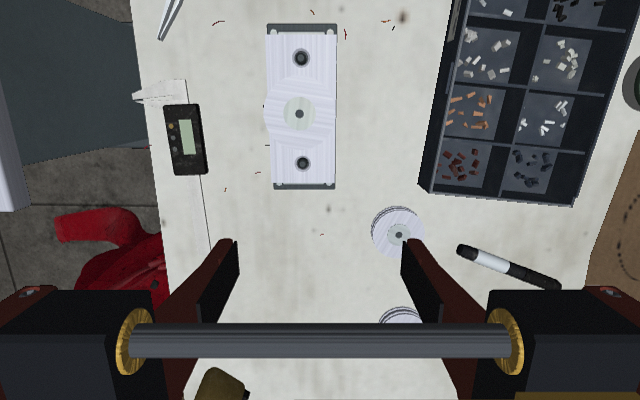

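Run:
```python
from h import *
o,im=grab('wrist'); W=cloud(o,im)
for u,v in [(420,190),(425,180),(460,248),(470,255),(556,285),(432,170)]: print((u,v),at(W,u,v))
m=(W[...,2]>7)&(W[...,2]<40)&(W[...,0]>560)&(W[...,0]<760)&(W[...,1]>-330)&(W[...,1]<-60)
n,l,s,c=cv2.connectedComponentsWithStats(m.astype(np.uint8))
for i in range(1,n):
    if s[i,4]>60: p=W[l==i]; print(p.min(0).round(),p.max(0).round(),s[i,4])
```

```text
(420, 190) [ 624.4 -125.7    0.7]
(425, 180) [ 620.3 -107.8   27.1]
(460, 248) [ 675.4 -192.9   11. ]
(470, 255) [ 685.4 -198.8   17.1]
(556, 285) [ 794.8 -237.4   16.2]
(432, 170) [621.7 -94.2  41. ]
[ 619. -118.    7.] [625. -60.  40.] 594
[ 627. -128.    7.] [760. -60.  40.] 2376
[731. -94.   9.] [743. -82.  20.] 72
[747. -99.   7.] [760. -81.  19.] 115
[ 652. -112.    7.] [669. -88.  19.] 160
[ 724. -118.    7.] [ 751. -102.   19.] 171
[ 570. -205.    7.] [ 630. -145.   19.] 1834
[ 673. -236.    7.] [ 760. -189.   19.] 1023
[ 590. -298.    7.] [ 639. -279.   20.] 410
```

>>> servo_tool --moves "0.04 -0.03 0 0 0 0;0.08 -0.064 -0.03 0 0 0;0.09 -0.064 -0.08 0 0 0;0.09 -0.064 -0.13 0 0 0;0.09 -0.064 -0.17 0 0 0;0.09 -0.064 -0.17 0 0 0;0.09 -0.064 -0.17 0 0 0;0.09 -0.064 -0.17 0 0 0"

```text
t: 26.92
ee_pos: [601.9, -175.3, 57.8]
orientation: [-1.214, 1.197, -1.202]
ft_force: [-0.1, -0.1, -0.1]
width: 87.8
```

Run:
```python
from h import *
st()
o,im=grab('wrist','w16.png'); W=cloud(o,im)
disc(W,8,22,599.8,-174.7,42)
```

```text
t 26.93 p [ 601.9  -175.26   57.77] F [-0.1 -0.1 -0.1] w 87.8 yaw 0.73 tilt [ 0.0032 -0.001  -1.    ]
disc minenc 600.2 -174.7 D 60.6 fit [ 600.1 -174.7] D 59.9 zt 16.7 slope [-0.001 -0.001] 7131
```

View pics/w16.png

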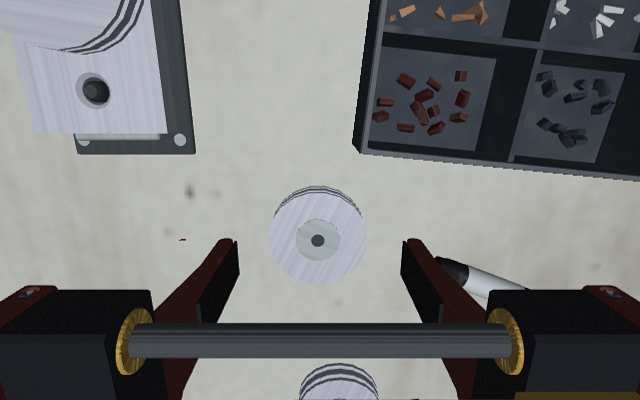

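>>> servo_tool --moves "0 0.0003 -0.015 0 0 0;0 0.0003 -0.028 0 0 0;0 0.0003 -0.0315 0 0 0;0 0.0003 -0.0315 0 0 0;0 0.0003 -0.0315 0 0 0"

```text
t: 27.6
ee_pos: [600.6, -174.8, 24.1]
orientation: [-1.215, 1.2, -1.2]
ft_force: [-0.2, 0.1, -0.3]
width: 87.6
```

>>> servo_tool --moves "0 0 0 0 0 0;0 0 0 0 0 0;0 0 0 0 0 0;0 0 0 0 0 0;0 0 0 0 0 0;0 0 0 0 0 0" --hand 255

```text
t: 28.35
ee_pos: [600.6, -174.8, 24.2]
orientation: [-1.215, 1.2, -1.2]
ft_force: [-0.8, -0.0, 2.1]
width: 59.1
```

>>> servo_tool --moves "0 0 0.045 0 0 0;0 0 0.09 0 0 0;-0.03 0.03 0.09 0 0 0;-0.06 0.07 0.09 0 0 0;-0.09 0.11 0.09 0 0 0;-0.1096 0.1337 0.09 0 0 0;-0.1096 0.1337 0.075 0 0 0;-0.1096 0.1337 0.065 0 0 0"

```text
t: 29.35
ee_pos: [491.5, -41.4, 88.2]
orientation: [-1.215, 1.2, -1.2]
ft_force: [0.0, 0.9, -1.7]
width: 59.2
```

>>> servo_tool --moves "0 0 0 0 0 0;0 0 0 0 0 0;0 0 0 0 0 0"

```text
t: 29.72
ee_pos: [491.3, -41.5, 89.2]
orientation: [-1.214, 1.2, -1.201]
ft_force: [-0.1, -0.3, -1.2]
width: 59.1
```

Run:
```python
from h import *
st()
o,im=grab('wrist','w17.png'); W=cloud(o,im)
blob(o,im,320,266,80.5)
disc(W,44,54,490.5,-41.5,50)
rect(W,27,38,440,540,-130,60)
```

```text
t 29.73 p [491.32 -41.49  89.19] F [-0.1 -0.3 -1.2] w 59.1 yaw 0.67 tilt [ 5.e-04 -1.e-04 -1.e+00]
blob [319.3 267.7] area 169 -> [490.61 -41.99  80.5 ]
disc minenc 488.9 -37.2 D 66.5 fit [489.3 -40.2] D 66.5 zt 48.6 slope [-0.001 -0.005] 1889
rect c [490.1  -1.3] size [66.3 60.5] ang 0.57 n 7752 z med 32.7
```

View pics/w17.png

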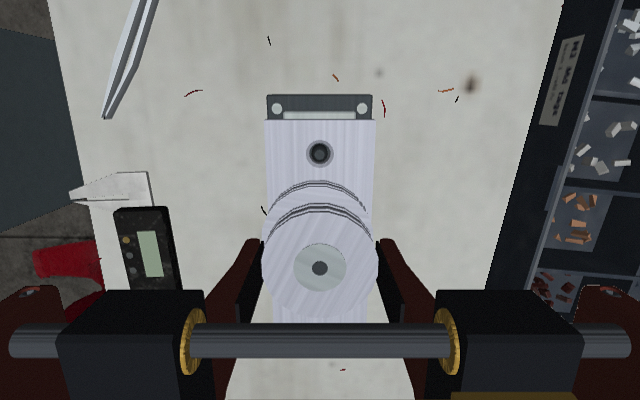

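>>> servo_tool --moves "-0.0003 0.0007 -0.008 0 0 0;-0.0003 0.0007 -0.013 0 0 0;-0.0003 0.0007 -0.0158 0 0 0;-0.0003 0.0007 -0.0168 0 0 0;-0.0003 0.0007 -0.0172 0 0 0;-0.0003 0.0007 -0.0172 0 0 0"

```text
t: 30.52
ee_pos: [490.3, -40.3, 72.2]
orientation: [-1.215, 1.201, -1.2]
ft_force: [-2.1, 0.3, 4.7]
width: 59.1
```

>>> servo_tool --moves "0 0 0 0 0 0;0 0 0 0 0 0;0 0 0 0 0 0;0 0 0 0 0 0;0 0 0.01 0 0 0;0 0 0.05 0 0 0;0 0 0.1 0 0 0;0 0 0.14 0 0 0" --hand 0

```text
t: 31.52
ee_pos: [490.8, -40.4, 214.4]
orientation: [-1.214, 1.199, -1.201]
ft_force: [-0.3, 0.5, 0.8]
width: 87.7
```

>>> servo_tool --moves "0.03 -0.05 0.02 0 0 0;0.05 -0.1 0.02 0 0 0;0.05 -0.12 0.02 0 0 0;0.05 -0.12 0.02 0 0 0;0.05 -0.12 0.02 0 0 0"

```text
t: 32.15
ee_pos: [539.7, -159.3, 231.6]
orientation: [-1.216, 1.201, -1.199]
ft_force: [-0.5, 0.0, -0.1]
width: 88.5
```

Run:
```python
from h import *
st()
o,im=grab('wrist','w18.png'); W=cloud(o,im)
disc(W,60,72,490.5,-41.5,50)
disc(W,44,54,490.5,-41.5,50)
disc(W,8,22,617,-310,42)
m=(W[...,2]>7)&(W[...,2]<60)&(W[...,0]>400)&(W[...,0]<760)&(W[...,1]>-430)&(W[...,1]<-200)
n,l,s,c=cv2.connectedComponentsWithStats(m.astype(np.uint8))
for i in range(1,n):
    if s[i,4]>60: p=W[l==i]; print(p.min(0).round(),p.max(0).round(),s[i,4])
```

```text
t 32.15 p [ 539.69 -159.25  231.57] F [-0.5  0.  -0.1] w 88.5 yaw 0.72 tilt [-1.3e-03  7.0e-04 -1.0e+00]
disc minenc 489.4 -40.1 D 60.0 fit [489.5 -40.2] D 59.4 zt 64.8 slope [-0.002  0.   ] 4063
disc minenc 490.1 -42.6 D 67.8 fit [489.3 -41.4] D 66.8 zt 48.7 slope [ 0.008 -0.01 ] 533
disc minenc 616.9 -310.2 D 60.2 fit [ 616.9 -310. ] D 59.7 zt 16.7 slope [ 0.002 -0.002] 1614
[ 673. -236.    7.] [ 760. -200.   19.] 850
[ 587. -340.    7.] [ 647. -280.   19.] 1760
[ 400. -429.    8.] [ 415. -400.   60.] 370
```

View pics/w18.png

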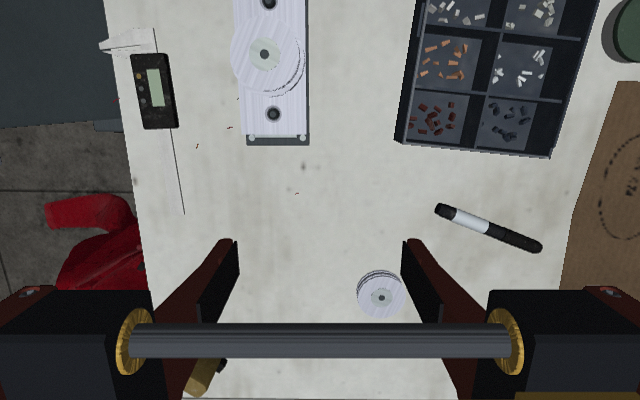

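>>> servo_tool --moves "0.025 -0.05 0 0 0 10;0.05 -0.1 0 0 0 20;0.0765 -0.15 -0.03 0 0 30;0.0765 -0.15 -0.07 0 0 40;0.0765 -0.15 -0.12 0 0 44;0.0765 -0.15 -0.16 0 0 44;0.0765 -0.15 -0.16 0 0 44;0.0765 -0.15 -0.16 0 0 44"

```text
t: 33.2
ee_pos: [618.1, -309.9, 73.4]
orientation: [-1.481, 0.616, -0.618]
ft_force: [-0.3, 0.2, -0.0]
width: 88.0
```

>>> servo_tool --moves "0 0 0 0 0 0;0 0 0 0 0 0"

```text
t: 33.45
ee_pos: [618.0, -310.7, 73.8]
orientation: [-1.481, 0.616, -0.62]
ft_force: [-0.3, 0.4, 0.1]
width: 87.9
```

Run:
```python
from h import *
st()
o,im=grab('wrist','w19.png'); W=cloud(o,im)
disc(W,8,22,617,-310,42)
```

```text
t 33.45 p [ 617.99 -310.72   73.76] F [-0.3  0.4  0.1] w 87.9 yaw 44.71 tilt [ 0.0024 -0.0013 -1.    ]
disc minenc 617.5 -309.8 D 60.5 fit [ 617.3 -309.9] D 59.6 zt 16.7 slope [-0.001 -0.001] 6188
```

View pics/w19.png

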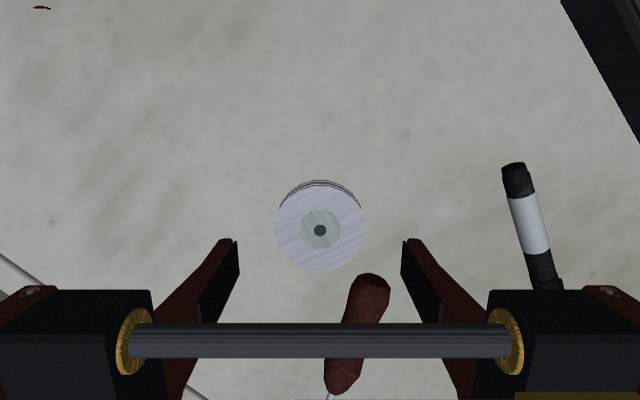

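>>> servo_tool --moves "-0.0005 0.0007 -0.025 0 0 0;-0.0005 0.0007 -0.04 0 0 0;-0.0005 0.0007 -0.046 0 0 0;-0.0005 0.0007 -0.046 0 0 0;-0.0005 0.0007 -0.046 0 0 0"

```text
t: 34.12
ee_pos: [617.0, -309.9, 26.5]
orientation: [-1.481, 0.617, -0.619]
ft_force: [0.0, 0.2, -0.6]
width: 87.7
```

>>> servo_tool --moves "0.0003 0 -0.0022 0 0 0;0.0003 0 -0.0022 0 0 0;0.0003 0 -0.0022 0 0 0"

```text
t: 34.5
ee_pos: [616.9, -309.7, 23.8]
orientation: [-1.481, 0.618, -0.618]
ft_force: [-1.3, -1.2, -0.0]
width: 87.4
```

>>> servo_tool --moves "0 0 0 0 0 0;0 0 0 0 0 0;0 0 0 0 0 0;0 0 0 0 0 0;0 0 0 0 0 0;0 0 0 0 0 0" --hand 255

```text
t: 35.25
ee_pos: [616.9, -309.6, 23.7]
orientation: [-1.481, 0.618, -0.618]
ft_force: [-0.1, 0.1, -0.2]
width: 59.1
```

>>> servo_tool --moves "0 0 0.05 0 0 0;0 0 0.1 0 0 0;-0.03 0.06 0.1 0 0 -10;-0.06 0.12 0.1 0 0 -20;-0.09 0.18 0.1 0 0 -30;-0.115 0.23 0.1 0 0 -40;-0.126 0.2688 0.1 0 0 -44;-0.126 0.2688 0.085 0 0 -44"

```text
t: 36.25
ee_pos: [490.2, -38.6, 109.2]
orientation: [-1.216, 1.197, -1.198]
ft_force: [1.1, -0.3, 0.7]
width: 59.3
```

>>> servo_tool --moves "0 0 0 0 0 0;0 0 0 0 0 0;0 0 0 0 0 0;0 0 0 0 0 0"

```text
t: 36.75
ee_pos: [491.2, -41.5, 108.8]
orientation: [-1.214, 1.2, -1.201]
ft_force: [-0.1, -0.5, -1.4]
width: 59.5
```

Run:
```python
from h import *
st()
o,im=grab('wrist','w20.png'); W=cloud(o,im)
blob(o,im,320,266,o['ee_pos'][2]-23.7+16)
rect(W,27,38,440,540,-130,60)
```

```text
t 36.75 p [491.21 -41.52 108.8 ] F [-0.1 -0.5 -1.4] w 59.5 yaw 0.65 tilt [ 4.e-04 -1.e-04 -1.e+00]
blob [319.3 270.1] area 165 -> [490.52 -42.83 101.1 ]
rect c [490.2  -1.6] size [66.2 61.2] ang 0.71 n 6538 z med 32.7
```

View pics/w20.png

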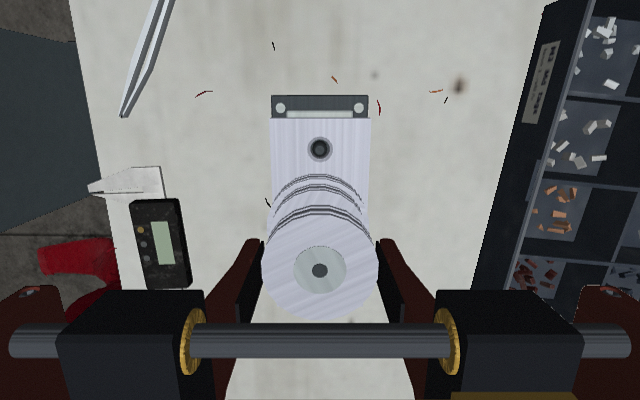

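>>> servo_tool --moves "0.0004 0.0011 -0.01 0 0 0;0.0004 0.0011 -0.016 0 0 0;0.0004 0.0011 -0.0195 0 0 0;0.0004 0.0011 -0.0208 0 0 0;0.0004 0.0011 -0.0213 0 0 0;0.0004 0.0011 -0.0213 0 0 0"

```text
t: 37.55
ee_pos: [491.0, -39.7, 87.6]
orientation: [-1.215, 1.2, -1.2]
ft_force: [-2.1, -0.0, 3.7]
width: 59.2
```

>>> servo_tool --moves "0 0 0 0 0 0;0 0 0 0 0 0;0 0 0 0 0 0;0 0 0 0 0 0;0 0 0.01 0 0 0;0 0 0.05 0 0 0;0 0 0.1 0 0 0;0 0 0.13 0 0 0" --hand 0

```text
t: 38.55
ee_pos: [492.0, -39.8, 220.4]
orientation: [-1.213, 1.198, -1.202]
ft_force: [1.4, -0.3, -0.6]
width: 87.9
```

>>> servo_tool --moves "0 -0.03 0.02 0 0 0;0 -0.05 0.02 0 0 0;0 -0.05 0.02 0 0 0;0 -0.05 0.02 0 0 0"

```text
t: 39.05
ee_pos: [491.0, -89.4, 237.4]
orientation: [-1.215, 1.201, -1.2]
ft_force: [-0.2, -0.6, -0.6]
width: 87.8
```

Run:
```python
from h import *
st()
o,im=grab('wrist','w21.png'); W=cloud(o,im)
disc(W,76,86,490.5,-41.5,50)
rect(W,27,38,440,540,-130,60)
rect(W,2,8,440,540,-150,60)
```

```text
t 39.05 p [490.97 -89.37 237.39] F [-0.2 -0.6 -0.6] w 87.8 yaw 0.69 tilt [-4.e-04  3.e-04 -1.e+00]
disc minenc 490.1 -40.8 D 60.2 fit [490.2 -40.8] D 59.4 zt 80.8 slope [-0.002 -0.003] 3495
rect c [490.    1.5] size [66.2 54.9] ang 0.28 n 2880 z med 32.6
rect c [489.1  37.8] size [69.4 11.1] ang 0.58 n 659 z med 4.8
```

View pics/w21.png

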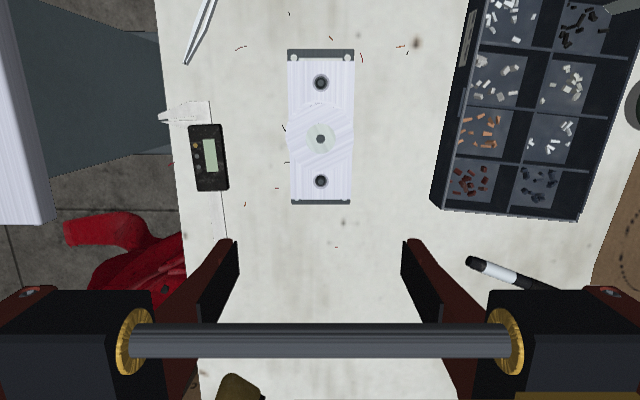

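>>> servo_tool --moves "0.02 0.06 0 0 0 0;0.04 0.12 0 0 0 0;0.06 0.18 0 0 0 0;0.08 0.24 0 0 0 0;0.1 0.3 0 0 0 0;0.11 0.35 0 0 0 0;0.115 0.41 0 0 0 0;0.115 0.43 0 0 0 0"

```text
t: 40.1
ee_pos: [605.3, 344.2, 236.5]
orientation: [-1.217, 1.198, -1.197]
ft_force: [0.0, -0.1, 0.2]
width: 87.9
```

>>> servo_tool --moves "0 0 -0.05 0 0 0;0 0 -0.1 0 0 0;0 0 -0.12 0 0 0;0 0 -0.12 0 0 0;0 0 -0.12 0 0 0"

```text
t: 40.72
ee_pos: [607.5, 340.7, 119.4]
orientation: [-1.212, 1.199, -1.201]
ft_force: [1.2, 0.0, 0.5]
width: 87.5
```

Run:
```python
from h import *
st()
o,im=grab('wrist','w22.png'); W=cloud(o,im)
disc(W,8,22,605,344,42)
```

```text
t 40.73 p [607.53 340.67 119.44] F [1.2 0.  0.5] w 87.5 yaw 0.69 tilt [ 0.0026  0.0014 -1.    ]
disc minenc 606.4 344.3 D 52.3 fit [606.2 344.5] D 51.5 zt 16.7 slope [-0.  0.] 3290
```

View pics/w22.png

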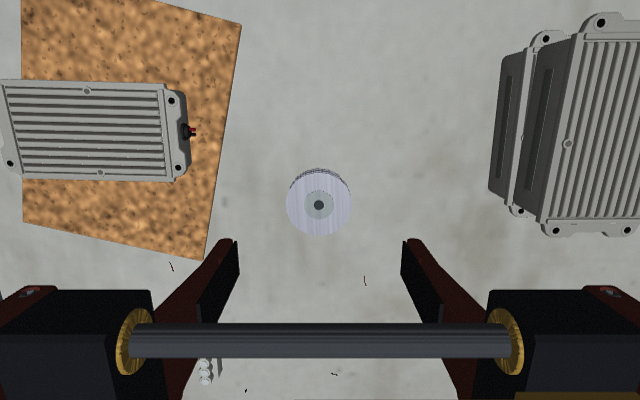

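>>> servo_tool --moves "0 0.0035 -0.04 0 0 0;0 0.0035 -0.075 0 0 0;0 0.0035 -0.085 0 0 0;0 0.0035 -0.085 0 0 0;0 0.0035 -0.085 0 0 0;0 0.0035 -0.085 0 0 0"

```text
t: 41.52
ee_pos: [607.2, 344.2, 34.0]
orientation: [-1.213, 1.199, -1.2]
ft_force: [0.2, 0.1, -0.0]
width: 87.7
```

>>> servo_tool --moves "-0.0004 0 -0.006 0 0 0;-0.0004 0 -0.0098 0 0 0;-0.0004 0 -0.0098 0 0 0;-0.0004 0 -0.0098 0 0 0"

```text
t: 42.02
ee_pos: [605.9, 343.7, 22.4]
orientation: [-1.215, 1.2, -1.2]
ft_force: [0.6, 0.5, -0.1]
width: 88.0
```

>>> servo_tool --moves "0 0 0 0 0 0;0 0 0 0 0 0;0 0 0 0 0 0;0 0 0 0 0 0;0 0 0 0 0 0;0 0 0 0 0 0" --hand 255

```text
t: 42.78
ee_pos: [606.0, 343.8, 22.6]
orientation: [-1.215, 1.2, -1.2]
ft_force: [0.1, -0.1, -0.8]
width: 51.4
```

>>> servo_tool --moves "0 0 0.06 0 0 0;0 0 0.12 0 0 0;-0.02 -0.06 0.12 0 0 0;-0.04 -0.12 0.12 0 0 0;-0.06 -0.18 0.12 0 0 0;-0.08 -0.24 0.12 0 0 0;-0.1 -0.3 0.12 0 0 0;-0.1148 -0.355 0.12 0 0 0"

```text
t: 43.78
ee_pos: [490.1, -12.9, 142.7]
orientation: [-1.215, 1.2, -1.2]
ft_force: [0.5, -0.4, 0.1]
width: 51.4
```

>>> servo_tool --moves "0 -0.03 0 0 0 0;0 -0.03 -0.015 0 0 0;0 -0.03 -0.022 0 0 0;0 -0.03 -0.022 0 0 0;0 -0.03 -0.022 0 0 0;0 -0.03 -0.022 0 0 0"

```text
t: 44.52
ee_pos: [491.3, -40.7, 120.8]
orientation: [-1.215, 1.199, -1.2]
ft_force: [-0.2, -0.1, -0.9]
width: 51.6
```

Run:
```python
from h import *
st()
o,im=grab('wrist','w23.png'); W=cloud(o,im)
blob(o,im,320,268,o['ee_pos'][2]-22.6+16)
rect(W,27,38,440,540,-130,60)
```

```text
t 44.52 p [491.34 -40.71 120.76] F [-0.2 -0.1 -0.9] w 51.6 yaw 0.77 tilt [ 4.e-04 -0.e+00 -1.e+00]
blob [319.2 268.2] area 172 -> [490.6  -40.38 114.16]
rect c [490.1  -1.1] size [66.2 60.1] ang 0.57 n 5863 z med 32.7
```

View pics/w23.png

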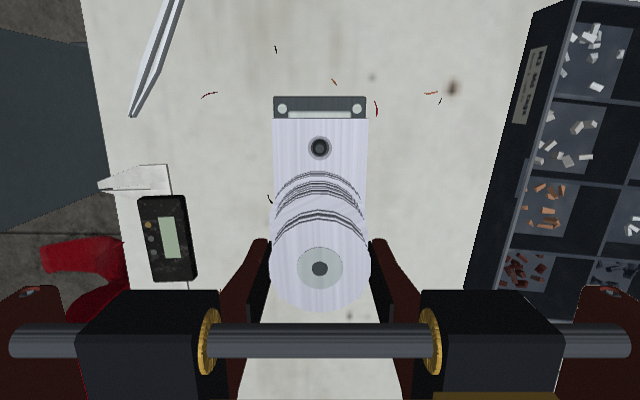

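>>> servo_tool --moves "0.0003 -0.0008 -0.008 0 0 0;0.0003 -0.0008 -0.013 0 0 0;0.0003 -0.0008 -0.0165 0 0 0;0.0003 -0.0008 -0.0178 0 0 0;0.0003 -0.0008 -0.0184 0 0 0;0.0003 -0.0008 -0.0184 0 0 0"

```text
t: 45.32
ee_pos: [491.1, -42.1, 102.5]
orientation: [-1.215, 1.201, -1.2]
ft_force: [-1.5, -0.1, 5.4]
width: 50.9
```

>>> servo_tool --moves "0 0 0 0 0 0;0 0 0 0 0 0;0 0 0 0 0 0;0 0 0 0 0 0;0 0 0.01 0 0 0;0 0 0.05 0 0 0;0 0 0.1 0 0 0;0 0 0.12 0 0 0" --hand 0

```text
t: 46.32
ee_pos: [492.7, -42.2, 225.6]
orientation: [-1.212, 1.196, -1.203]
ft_force: [-0.3, 0.4, -0.2]
width: 87.6
```

>>> servo_tool --moves "0 -0.03 0.015 0 0 0;0 -0.05 0.015 0 0 0;0 -0.05 0.015 0 0 0;0 -0.05 0.015 0 0 0"

```text
t: 46.82
ee_pos: [491.1, -91.7, 237.3]
orientation: [-1.215, 1.201, -1.2]
ft_force: [-0.3, 0.2, -0.1]
width: 87.8
```

Run:
```python
from h import *
st()
o,im=grab('wrist','w24.png'); W=cloud(o,im)
disc(W,91,102,490.5,-41.5,50)
rect(W,27,38,440,540,-130,60)
```

```text
t 46.83 p [491.15 -91.68 237.26] F [-0.3  0.2 -0.1] w 87.8 yaw 0.69 tilt [-3.e-04  3.e-04 -1.e+00]
disc minenc 490.4 -41.4 D 51.8 fit [490.3 -41.4] D 51.2 zt 96.8 slope [-0.001  0.002] 2923
rect c [490.    0.9] size [66.  54.7] ang 0.61 n 2847 z med 32.7
```

View pics/w24.png

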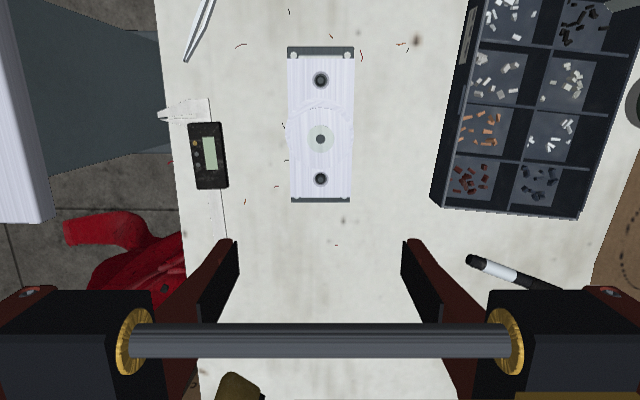

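>>> servo_tool --moves "-0.02 0.06 0 0 0 0;-0.04 0.12 0 0 0 0;-0.06 0.18 0 0 0 0;-0.08 0.23 0 0 0 0;-0.1 0.28 -0.04 0 0 0;-0.11 0.29 -0.08 0 0 0;-0.11 0.29 -0.08 0 0 0;-0.11 0.29 -0.08 0 0 0"

```text
t: 47.88
ee_pos: [382.1, 198.1, 158.1]
orientation: [-1.215, 1.199, -1.2]
ft_force: [0.1, -0.2, 0.2]
width: 87.9
```

Run:
```python
from h import *
st()
o,im=grab('wrist','w25.png'); W=cloud(o,im)
m=(W[...,2]>14)&(W[...,2]<40)&(np.hypot(W[...,0]-380,W[...,1]-209)<50); p=W[m]; print(p.min(0),p.max(0))
q=p[abs(p[:,2]-18.5)<2]; print(len(q)); disc(W,14,21,380,209,45)
r=cv2.minEnclosingCircle(p[:,:2].astype(np.float32)); print(r)
```

```text
t 47.88 p [382.09 198.08 158.07] F [ 0.1 -0.2  0.2] w 87.9 yaw 0.73 tilt [ 6.e-04  2.e-04 -1.e+00]
[356.16539476 183.93232066  14.01398487] [404.81795369 233.33053252  33.14291385]
753
disc minenc 380.6 208.3 D 50.0 fit [380.7 208.4] D 49.3 zt 18.6 slope [0.    0.002] 766
((380.5714416503906, 208.3507080078125), 25.01759147644043)
```

View pics/w25.png

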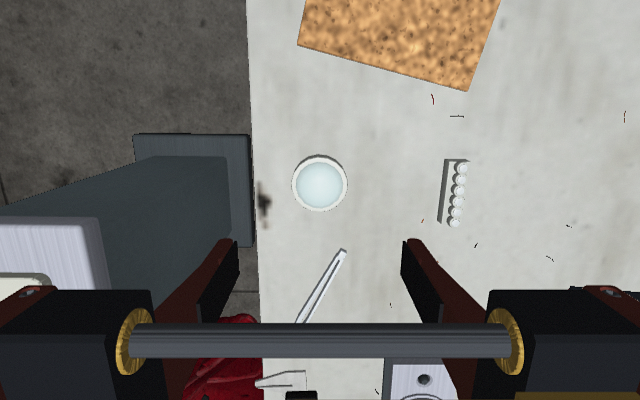

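>>> servo_tool --moves "-0.001 0.01 -0.05 0 0 0;-0.001 0.01 -0.1 0 0 0;-0.001 0.01 -0.12 0 0 0;-0.001 0.01 -0.12 0 0 0;-0.001 0.01 -0.12 0 0 0;-0.001 0.01 -0.12 0 0 0"

```text
t: 48.68
ee_pos: [381.6, 208.3, 38.6]
orientation: [-1.212, 1.199, -1.201]
ft_force: [0.6, -1.1, 0.5]
width: 87.7
```

Run:
```python
from h import *
st()
o,im=grab('wrist'); W=cloud(o,im)
disc(W,14,21,380,209,45)
```

```text
t 48.67 p [381.57 208.26  38.59] F [ 0.6 -1.1  0.5] w 87.7 yaw 0.68 tilt [ 0.0026  0.0014 -1.    ]
disc minenc 380.9 208.6 D 50.1 fit [380.9 208.7] D 49.5 zt 18.6 slope [-0.001 -0.004] 1797
```

>>> servo_tool --moves "0 0.0004 -0.008 0 0 0;0 0.0004 -0.0135 0 0 0;0 0.0004 -0.0135 0 0 0;0 0.0004 -0.0135 0 0 0"

```text
t: 49.22
ee_pos: [380.2, 208.3, 23.5]
orientation: [-1.216, 1.2, -1.2]
ft_force: [-0.2, 0.3, -0.2]
width: 87.8
```

>>> servo_tool --moves "0 0 0 0 0 0;0 0 0 0 0 0;0 0 0 0 0 0;0 0 0 0 0 0;0 0 0 0 0 0;0 0 0 0 0 0" --hand 255

```text
t: 49.98
ee_pos: [380.5, 208.4, 23.7]
orientation: [-1.215, 1.2, -1.2]
ft_force: [0.1, -0.3, 1.4]
width: 49.7
```

>>> servo_tool --moves "0 0 0.05 0 0 0;0 0 0.1 0 0 0;0.015 -0.02 0.14 0 0 0;0.04 -0.075 0.14 0 0 0;0.065 -0.13 0.14 0 0 0;0.09 -0.185 0.14 0 0 0;0.1107 -0.235 0.14 0 0 0;0.1107 -0.2496 0.14 0 0 0"

```text
t: 50.98
ee_pos: [492.1, -43.8, 163.6]
orientation: [-1.213, 1.202, -1.203]
ft_force: [0.6, 0.3, -0.7]
width: 49.7
```

>>> servo_tool --moves "0 0 -0.01 0 0 0;0 0 -0.022 0 0 0;0 0 -0.022 0 0 0;0 0 -0.022 0 0 0;0 0 -0.022 0 0 0"

```text
t: 51.6
ee_pos: [491.2, -40.8, 141.9]
orientation: [-1.215, 1.199, -1.2]
ft_force: [0.2, -0.9, -0.9]
width: 49.7
```

Run:
```python
from h import *
st()
o,im=grab('wrist','w26.png'); W=cloud(o,im)
zt=o['ee_pos'][2]-23.7
m=(W[...,2]>zt+14)&(W[...,2]<zt+40)&(abs(W[...,0]-490.5)<24.7)&(abs(W[...,1]+41)<35); p=W[m]; print(p[:,2].min(),p[:,2].max(),len(p))
mm=cv2.morphologyEx(m.astype(np.uint8),cv2.MORPH_OPEN,np.ones((3,3))); n,l,s,c=cv2.connectedComponentsWithStats(mm); print(s[1:6],c[1:6])
i=1+np.argmax(s[1:,4]);p=W[l==i];t=p[p[:,2]>zt+28.5];print('dome top',t.mean(0),t[:,:2].min(0),t[:,:2].max(0),cv2.minEnclosingCircle(p[:,:2].astype(np.float32)))
rect(W,27,38,440,540,-130,60)
```

```text
t 51.6 p [491.25 -40.8  141.89] F [ 0.2 -0.9 -0.9] w 49.7 yaw 0.76 tilt [ 4.e-04 -0.e+00 -1.e+00]
132.19276283355077 158.17701966475994 7413
[[ 263  221  106   91 7270]] [[317.55144429 266.81719395]]
dome top [489.18800619 -39.51986324 148.5898925 ] [465.81033208 -55.25366298] [505.99537745 -24.31386735] ((489.6369323730469, -40.60074996948242), 25.86422348022461)
rect c [490.1  -1.2] size [66.3 60.2] ang 0.74 n 4832 z med 32.7
```

View pics/w26.png

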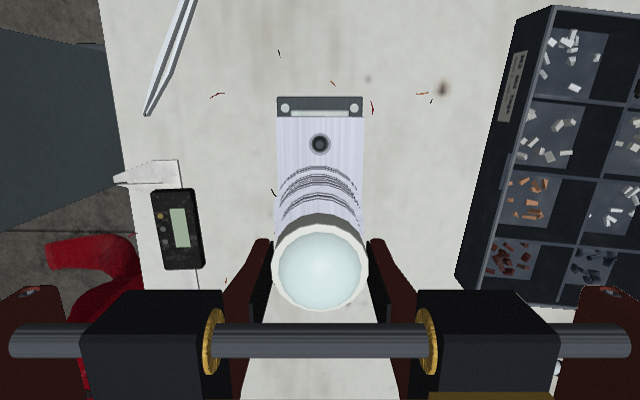

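>>> servo_tool --moves "0.0003 -0.0003 -0.01 0 0 0;0.0003 -0.0003 -0.016 0 0 0;0.0003 -0.0003 -0.02 0 0 0;0.0003 -0.0003 -0.0215 0 0 0;0.0003 -0.0003 -0.0224 0 0 0;0.0003 -0.0003 -0.0224 0 0 0"

```text
t: 52.4
ee_pos: [491.2, -41.6, 119.7]
orientation: [-1.215, 1.2, -1.2]
ft_force: [-2.3, 0.0, 4.0]
width: 49.5
```

>>> servo_tool --moves "0 0 0 0 0 0;0 0 0 0 0 0;0 0 0 0 0 0;0 0 0 0 0 0;0 0 0.01 0 0 0;0 0 0.05 0 0 0;0 0 0.1 0 0 0;0 0 0.11 0 0 0" --hand 0

```text
t: 53.4
ee_pos: [493.2, -41.8, 232.9]
orientation: [-1.211, 1.195, -1.204]
ft_force: [-0.1, -0.7, -0.6]
width: 88.0
```

>>> servo_tool --moves "0 -0.03 0.02 0 0 0;0 -0.06 0.02 0 0 0;0 -0.06 0.02 0 0 0;0 -0.06 0.02 0 0 0;0 -0.06 0.02 0 0 0"

```text
t: 54.02
ee_pos: [491.1, -100.7, 248.8]
orientation: [-1.216, 1.2, -1.199]
ft_force: [-0.1, -0.5, 0.8]
width: 87.7
```

Run:
```python
from h import *
st()
o,im=grab('wrist','w27.png'); W=cloud(o,im)
disc(W,111,118,490.5,-41.5,50)
m=(W[...,2]>111)&(W[...,2]<140)&(np.hypot(W[...,0]-490,W[...,1]+41)<45); p=W[m];print(cv2.minEnclosingCircle(p[:,:2].astype(np.float32)),p[:,2].max())
rect(W,27,38,440,540,-130,60)
grab('side','sd2.png');grab('scene','s2.png')
```

```text
t 54.02 p [ 491.06 -100.74  248.8 ] F [-0.1 -0.5  0.8] w 87.7 yaw 0.75 tilt [-1.e-03  4.e-04 -1.e+00]
disc minenc 490.3 -41.7 D 49.7 fit [490.3 -41.6] D 49.2 zt 114.6 slope [-0.  0.] 946
((490.3136901855469, -41.568267822265625), 24.971466064453125) 129.839031263862
rect c [490.    1.1] size [66.2 55.7] ang 0.51 n 2819 z med 32.6
```

View pics/w27.png

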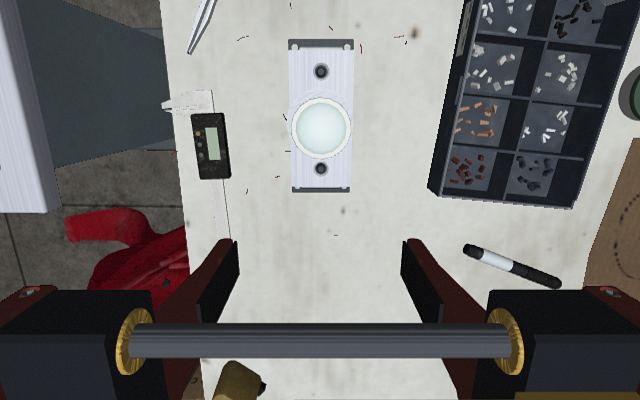

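View pics/sd2.png

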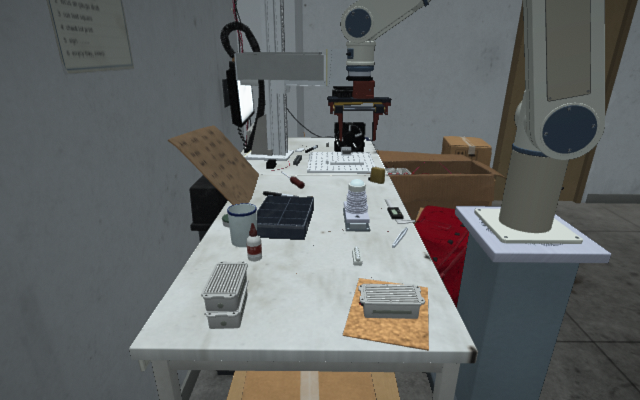

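View pics/s2.png

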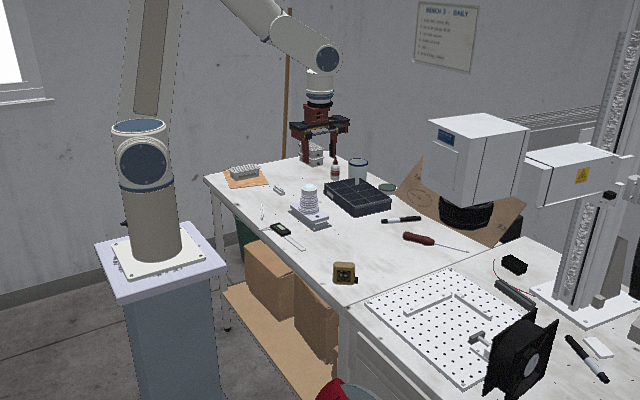

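```bash
python3 -c "
from h import *
st(); print(ctrl.close_job())"
```

```text
t 54.17 p [ 491.31 -100.94  249.06] F [ 0.6 -0.1  0.4] w 87.8 yaw 0.76 tilt [-4.e-04  2.e-04 -1.e+00]
the job is handed in; nothing more can be done
None
```

I finished the job and handed it in at about 54 s; no verdict was reported.

- **Driver:** it lies flat on the cork mat, about 3 mm from the mat's centre. I measured this right after placing it, and the last pictures show it unmoved.
- **Plate:** it is seated over both pegs. Its top measures 32.7 mm, with the depth readings running about 0.7 mm high, and it lies within about 0.3 mm of the jig's centre.
- **Discs:** four were on the bench: one wide, two middle and one small. They are stacked in that order, each measured flat and within about 1.5 mm of the plate's centre as it was laid.
- **Light head:** it stands upright on top, within about 0.5 mm of the plate's centre.
- **Bystanders:** the tape measure and the glue bottle look unmoved in the last pictures. I did not measure their positions.
- **Disagreements:** the camera reads positions about 0.5 to 1 mm different from the arm's own, well inside the limits. A tilt check on the driver while it was still in the gripper was spoiled by the gripper being in view. The check after it was laid down was clean.

In the last pictures no disc was left on the bench, and the gripper was open, well clear of everything.

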